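# Take the finished safe key out of the key-cutting machine

## Robot

A 7-joint arm with a two-finger parallel gripper is mounted at the origin on the work surface. World frame = base frame: x ahead of the robot, y to its left, z up, the work surface at z = 0. Lengths are in m, angles in degrees, forces in N, time in s.
With the tool pointing down it reaches from about 0.35 to 0.775 m from the base axis. Payload 3.1 kg.
Tool frame: the origin (TCP) lies between the finger pads; the fingertips stand 22 mm ahead of it and the grasp point (between the pads) lies 3 mm ahead of it; z points along the fingers, y is the line along which they close (so a half turn about z gives the same grasp; the last joint's range is limited). The gripper opens to 85 mm and grips with 20 to 120 N. Pads are 22 mm wide; open, the fingers measure 114 mm over their backs; the gripper's body (76 mm by 85 mm) begins 54 mm behind the grasp point. The pads swing forward as they close: fully open they stand 13 mm farther back than shut.
Start: joints at [65.449, 17.813, 0.802, 86.603, -0.252, 75.585, -1.558], TCP at [0.208, -0.509, 0.214] pointing down, gripper open.
Joint ranges: [-154.91, 154.91], [-16.99, 109.72], [-72.82, 74.43], [7.12, 147.25], [-82.49, 262.49], [11.32, 116.49], [-174.64, 174.64]. Speed limits (degrees/s): [159.86, 159.86, 180, 180, 180, 180, 180].

## Interface

Orientations are given as a 3x3 rotation matrix whose columns are the frame's x, y, z axes.
In Python, from plant import observe, capture, job_done gives the robot as it stands. The module is installed in compiled form; this text tells all that it offers.
- The arm moves only by the tool jog_arm, never from a script. Its argument "moves" is a list that holds one entry, the list of rows, each a list of 5 numbers: the shift along the tool's x, y, z each as a share of 40 mm, from -1 to 1, then the turn about the tool's z as a share of 4 degrees, from -1 to 1, then the gripper's target within -1 to 1 (fully open at 1, half-way at 0, shut at -1). A call has 1 to 5 rows; each row shifts and turns the commanded pose from where the row before left it, along the tool's axes as they then stand; what a row does not reach is not made up. A row lasts 1/12 s, in which the tool goes at most 41.7 mm and 7.16 degrees, less where a joint would pass 70% of its speed; a pose out of reach is approached as far as the arm can. A call with a number of a shift or a turn outside -1 to 1 is refused whole. A call with a gripper value outside its range is refused whole. The fingers move at their own pace and stop on an object; "squeeze" is the grip in N (left out, the last holds). Time passes only in rows, so rows that do not move let the fingers close. It gives the time, the measured TCP pose, the force, the opening and the grip force at its end, in the units of the state.
- observe(): the state, without advancing time (a new reading comes with each control period).
- capture(name): name is "side" or "top" or "wrist"; returns a dict with "frame" (480x640x3 uint8, blue, green, red), "mtx" (3x3 intrinsics, pixels), "R" (3x3) and "t" (3): a world point X has camera coordinates R X + t; the wrist camera has in their place "tool_from_camera" (4x4, takes a point from camera to tool coordinates, whose origin is the TCP and whose axes are the flange's). Camera axes: x right, y down, z forward; pixel columns grow to the right and rows downward; lengths in m; the calibration is good to about 2 mm. A picture is of the moment at which its call begins: read the wrist's pose just before it. There is no depth.
- job_done(): hands the job in; it is judged then, once.
The state is a dict: "t": time; "joint_pos": joint angles; "joint_vel": joint speeds; "tau": joint torques, N m; "position": TCP position; "tcp_rot": TCP orientation; "ft_force": force on the tool from outside, world axes, zero at the start; "torque": the same for the moment, N m; "opening": opening from 0.0 (shut) to 1.0 (fully open); "gripper_force": force on a finger pad.
Only numpy, scipy, OpenCV 4.12 (cv2) and the standard library are available. Lean on these libraries where they do the work, as an engineer would, in place of code of your own. Each camera call takes 0.05 s, during which the arm holds its last target. There are 200 camera calls.

## Task

The key-cutting machine has finished the second copy of a safe key: slide back the shield's safety catch, swing the clear shield right up, and throw the red lever of the vice that holds the steel copy (the one by the cutter wheel). Then take the copy out and lay it flat on the floor of the white tray beside the first copy, without dropping it. Leave the shield up for the next blank, the brass pattern key clamped in its vice, and everything else where it is.

Things in the scene. Friction and masses are not known exactly. Their poses are not given: they have to be found in the camera images.
- machine: Key-cutting machine, 360 mm deep (x), 370 wide (y), fixed. Origin: centre of its underside on the bench; x points from its front (operator side) to its back. Base top 50 mm up, carriage with two vices 62 mm, cream drive housing at the back (x over 55 mm) 148 mm. Cutter wheel behind the copy's bit: x -15 to 55 mm, top 127 mm. Turned by up to 0.12 rad.
- catch (a joint): Safety catch: sliding bolt on a bracket at the machine's front left. Metres: 0 to 0.006 at the start = shut, the bolt lies over the shield's lug and holds it down; grows as the bolt slides along the machine's +y, stop at 0.028; the lug is free from 0.021 on. Friction about 2 N; stays where it is left.
- catch_knob (a point): Centre of the catch's red upright knob, 14 mm across and 30 mm tall (15 mm above and below this point), standing on the bolt, free on all sides; the bolt and its guides lie 17 mm and more below this point.
- shield (a joint): Clear shield over the vices, 220 mm from hinge to front edge, 360 mm wide, 0.4 kg. Radians: 0 shut, grows as it swings up and back, 1.78 upright, stop at 2.0. Friction hinge: stays at any angle; about 6 N at the handle to raise it. Right up means 1.75 or more; the gripper then has room over the vices.
- shield_handle (a point): Middle of the shield's black bar handle: 12 mm round, 120 mm long, along the machine's y, 45 mm off the shield's outer face on two posts 110 mm apart, 186 mm from the hinge axis. Shut: the bar is above the face, about 166 mm up. Open: it is behind the upright panel (far side from the front), whose edge is then up to 50 mm higher than the bar (lug at its left 65 mm).
- shield_hinge (a point): Middle of the shield's hinge axis, 160 mm up, along the machine's y. Opening carries the handle from the front up and over towards the machine's +x.
- copy_lever (a joint): Lever of the copy's vice (right-hand vice seen from the front, machine y -110 mm). Radians: 0 to 0.08 at the start = clamped, pointing along the machine's -y; grows as it swings level towards the machine's front (-x), clockwise from above; stop at 0.9. From 0.75 on the front jaw is back far enough to lift the key straight up. Friction about 2 N at the knob; stays put.
- copy_knob (a point): Grip point of that lever's red upright knob, 18 mm across and 36 mm tall (from 24 mm below to 12 mm above this point), 60 mm from the lever's pivot. The lever's flat arm lies under the knob.
- copy_pivot (a point): Point on the pivot axis (upright) of that lever, at the height of copy_knob.
- pattern_lever (a joint): The same lever on the left-hand vice, which holds the brass pattern key. Stays at 0.
- copy_key_center (a point): The steel copy, a double-bit safe key, 140 mm, about 90 g. Point half-way along it on the shank axis. x runs from the ring bow (40 mm across, 6 thick, x -70 to -30 mm) to the flat bit (32 wide, 4 thick, x 43 to 70); z up, normal to bow and bit. Shank 10 mm thick. In the vice: level, 92 mm up, held at x 10 to 40; a post carries the bow's end; the shank at x -30 to 10 is free, 30 mm clear below.
- pattern_key_center (a point): Brass pattern key of the same shape, clamped in the left-hand vice, 175 mm to the left of the copy. Stays.
- white_tray: White plastic tray for finished keys, 200 x 160 mm outside (its x and y), 30 mm high, walls and floor 4 mm, fixed. Origin under its centre on the bench. It stands at the left or the right of the machine.
- white_tray_in (a point): Centre of the white tray's inner floor (4 mm above the bench).
- first_copy_center (a point): The first copy, same key and same point and axes, lying flat (axis 5 mm above the floor) along the white tray's x in its +y half (y about 42 mm); the -y half is empty. Stays.
- blue_tray: Blue plastic tray of the same size with two uncut blanks, on the machine's other side.
- blank_a_center (a point): Uncut blank, same size as the keys, in the blue tray. Stays.
- blank_b_center (a point): Second uncut blank in the blue tray. Stays.
- padlock: Brass padlock standing upright, 60 mm wide, 95 mm tall. Origin under its centre. Stays.
- lock_case: Mortice lock case lying flat, 95 x 220 mm, 20 mm high. Origin under its centre. Stays.
- euro_cylinder: Brass lock cylinder, 70 mm long, 33 mm high. Stays.
- screwdriver: Screwdriver with yellow handle, 190 mm, lying. Stays.
- brush: Hand brush, 190 mm, lying. Stays.
- oil_bottle: Yellow oil bottle with red cap, 44 mm across, 120 mm tall. Stays.

How it is judged (in metres and radians):
On the way, in this order (a step that is already met when the one before it is completed fails the run):
1. the safety catch is slid clear while the shield is still down (value of joint catch above 0.021 m and value of joint shield below 0.06 rad), for 0.1 s.
2. the shield is swung right up (value of joint shield above 1.75 rad), for 0.2 s.
3. the lever of the copy's vice is thrown (value of joint copy_lever above 0.75 rad), for 0.1 s.
4. the copy lies flat on the floor of the white tray, let go (x of copy_key_center in the frame of white_tray between -0.09 and 0.09 m and y of copy_key_center in the frame of white_tray between -0.075 and 0.075 m and z of copy_key_center in the frame of white_tray below 0.012 m and angle between copy_key_center's own z axis and vertical below 0.08 rad and contact force between the fingers and copy_key below 0.1 N), for 0.2 s.
At the end, for the whole second after the job is handed in: The copy lies flat (within 5 degrees) and at rest on the white tray's floor, inside its walls and not on the first copy; the shield is still up (over 1.6 rad); the pattern key is still clamped and all else is where it was. The vice lever and the catch may stay open (x of copy_key_center in the frame of white_tray between -0.09 and 0.09 m and y of copy_key_center in the frame of white_tray between -0.075 and 0.075 m and z of copy_key_center in the frame of white_tray below 0.012 m and angle between copy_key_center's own z axis and vertical below 0.08 rad and linear speed of copy_key below 0.02 m/s and value of joint shield above 1.6 rad); the robot touches nothing.
It fails at once if the copy is dropped (moves faster than 0.7 m/s while not held) (contact force between the fingers and copy_key below 0.1 N and linear speed of copy_key above 0.7 m/s).
It fails at once if the pattern's vice is opened or its key displaced by more than 10 mm (value of joint pattern_lever above 0.25 rad or distance of pattern_key_center from where it was at the start of the episode above 0.01 m).
It fails at once if another key is displaced by more than 30 mm (distance of any of first_copy_center, blank_a_center, blank_b_center from where it was at the start of the episode above 0.03 m).
It fails at once if a bystander on the bench is displaced by more than 30 mm (distance of any of padlock, lock_case, euro_cylinder, screwdriver, brush, oil_bottle from where it was at the start of the episode above 0.03 m).
It also fails if it takes over 72 s, if anything falls off the work surface, if the arm or the gripper's body presses on something with over 40 N, if the wrist force passes 120 N, or if a joint passes its speed limit or range.

## Working session

There is one attempt and no reset: what is moved stays moved. The work goes in short steps, Python scripts to look and compute and a tool call to move; the robot and the scene stay as the last step left them, time stands still between calls to the robot, and variables do not carry over. Pictures are saved under pics/ and viewed, at most 10 in all, crops included, and the job is handed in when it is done.

Besides the shell and the picture viewer there is one more tool, called after "Call:" as a command line: name --argument value ..., lists and objects as JSON in quotes. jog_arm: Moves the arm, as the interface text tells. Its arguments: {"type":"object","properties":{"moves":{"type":"array"},"squeeze":{"type":"number"}},"required":["moves"]}

```bash
mkdir -p pics
cat > h.py <<'E'
import numpy as np, cv2
from plant import observe, capture, job_done
def snap(n,f):
    s=observe(); c=capture(n); cv2.imwrite('pics/'+f+'.png',c['frame'])
    if n=='wrist':
        T=np.array(c['tool_from_camera']); R=np.array(s['tcp_rot'])
        Rwc=R@T[:3,:3]; p=R@T[:3,3]+np.array(s['position'])
        c['R']=Rwc.T; c['t']=-Rwc.T@p
    np.savez('pics/'+f+'.npz',K=c['mtx'],R=c['R'],t=c['t'])
    return c
def load(f):
    d=np.load('pics/'+f+'.npz'); return d['K'],d['R'],np.array(d['t']).ravel()
def atz(f,u,v,z):
    K,R,t=load(f); d=R.T@np.linalg.inv(K)@np.array([u,v,1.]); o=-R.T@t
    return o+d*(z-o[2])/d[2]
def proj(f,X):
    K,R,t=load(f); p=K@(R@np.array(X,float)+t); return p[:2]/p[2]
E
python3 - <<'E'
from h import *
for n in('side','top'):
    c=snap(n,n+'0'); print(n,-np.array(c['R']).T@np.array(c['t']).ravel(),np.array(c['R'])[2])
s=observe(); print(s['t'],s['position'],s['tcp_rot'],s['opening'])
E
```

```text
side [0.04265415 1.0450764  1.05437002] [ 0.32543292 -0.71149211 -0.62279401]
top [ 0.19857776 -0.01501735  1.74033496] [ 0.20165313 -0.00253131 -0.97945373]
0.1 [ 0.20723524 -0.5087023   0.21292033] [[ 9.26084239e-01  3.77315738e-01 -9.03226531e-04]
 [ 3.77316809e-01 -9.26082113e-01  1.98635231e-03]
 [-8.69799469e-05 -2.18033212e-03 -9.99997619e-01]] 1.0023503535384843
```

View pics/top0.png

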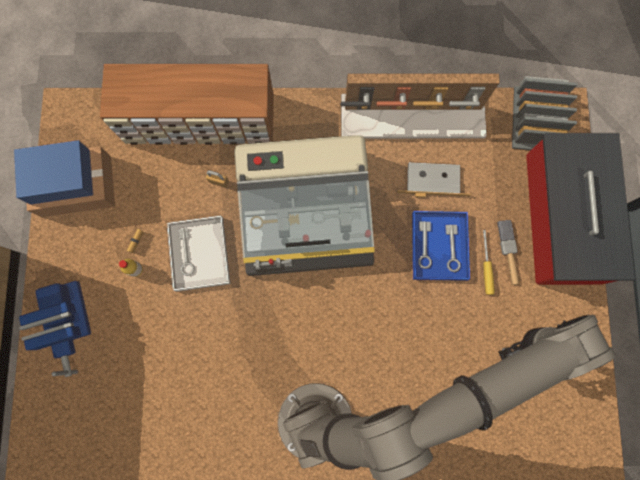

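View pics/side0.png

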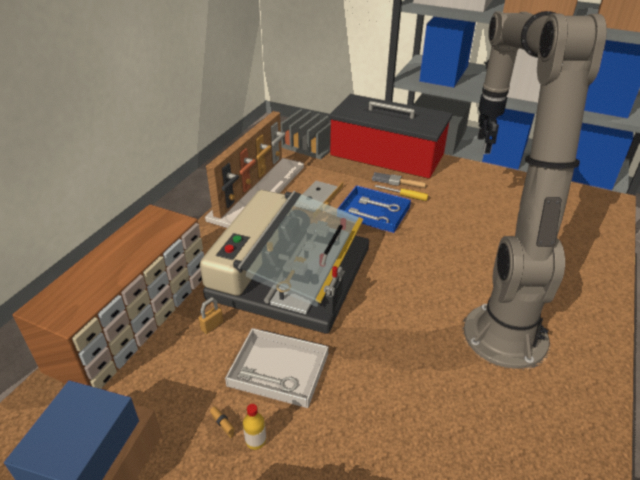

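Top view: the machine is at about (305,205) with its front towards the robot, the white tray is on the left at (198,253) and the blue tray on the right. I'll enlarge both views of the machine.

Run:
```python
from h import *
a=cv2.imread('pics/top0.png')[130:280,160:385]; b=cv2.imread('pics/side0.png')[180:410,195:385]
a=cv2.resize(a,None,fx=3.5,fy=3.5,interpolation=cv2.INTER_CUBIC); 
cv2.imwrite('pics/a.png',a); cv2.imwrite('pics/b.png',cv2.resize(b[0:155],None,fx=3.8,fy=3.8,interpolation=cv2.INTER_CUBIC))
```

```text
(no output)
```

View pics/a.png

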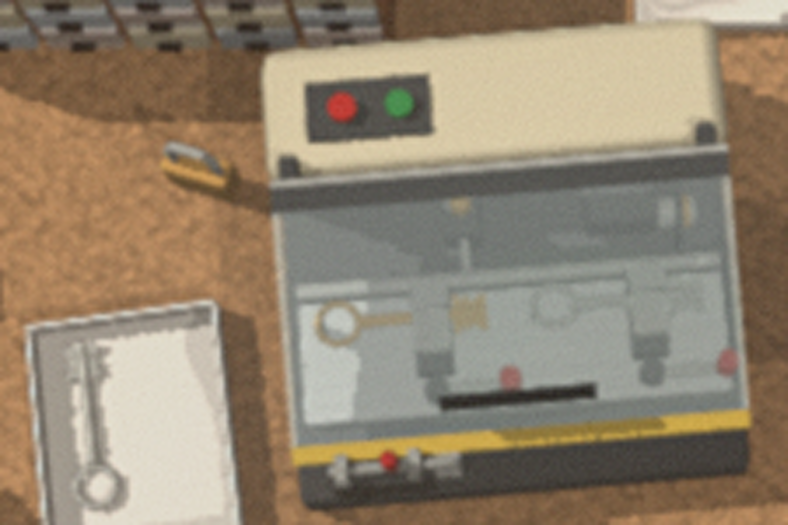

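View pics/b.png

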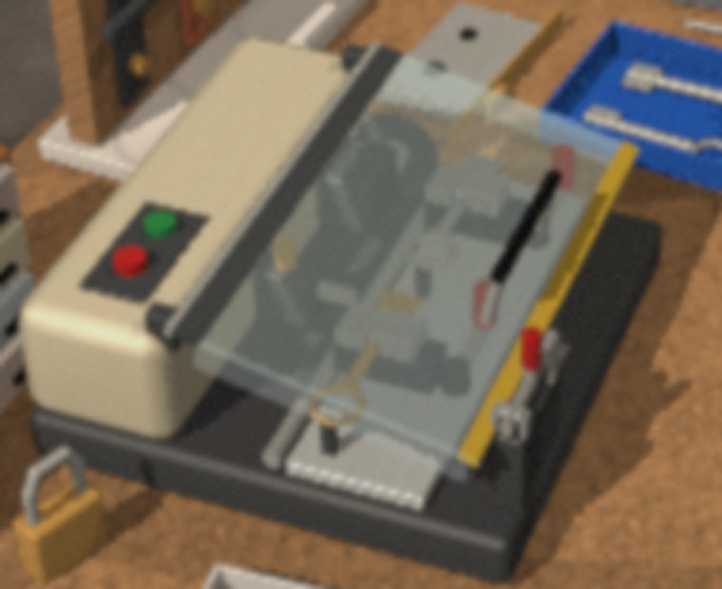

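The crops show that both keys lie along the machine's y with their bows to the left. The pixels I need (crop) are the catch knob at top (389,461) and side (531,349), the handle middle at top (518,396), and the copy knob at top (728,361) and side (564,160). I'll triangulate these.

```bash
cat >> h.py <<'E'
def tri(obs):
    A=[];b=[]
    for f,u,v in obs:
        K,R,t=load(f); P=K@np.c_[R,t]
        for r,w in((0,u),(1,v)):
            q=w*P[2]-P[r]; q=q/np.linalg.norm(q[:3]); A.append(q[:3]); b.append(-q[3])
    return np.linalg.lstsq(np.array(A),np.array(b),rcond=None)[0]
E
python3 - <<'E'
from h import *
np.set_printoptions(precision=4,suppress=True)
T=lambda u,v:('top0',160+u/3.5,130+v/3.5); S=lambda u,v:('side0',195+u/3.8,180+v/3.8)
for n,a,b in [('catch',(389,461),(531,349)),('handleL',(440,404),(497,278)),('handleR',(596,390),(555,175)),('copyknob',(728,361),(564,160)),
  ('patknob',(511,378),(485,303)),('hingeL',(290,165),(162,322)),('hingeR',(705,130),(357,57)),('patbow',(340,322),(336,403)),('panelFR',(748,412),(636,150)),('panelFL',(294,463),(470,468))]:
    print(n,tri([T(*a),S(*b)]))
for n,p,z in [('baseFL',(303,507),.05),('baseFR',(746,472),.05),('copybow',(553,305),.092),('copybit',(690,295),.092),('trayTL',(26,325),.03),('trayTR',(215,302),.03),('firstbow',(102,487),.009),('firstbit',(87,358),.009)]:
    print(n,atz(*T(*p),z))
E
```

```text
catch [0.4259 0.118  0.1509]
handleL [0.4679 0.0785 0.1663]
handleR [ 0.4775 -0.0408  0.168 ]
copyknob [ 0.5133 -0.1478  0.0976]
patknob [0.5009 0.026  0.0914]
hingeL [0.6594 0.1988 0.1521]
hingeR [ 0.685  -0.1289  0.1566]
patbow [0.5475 0.1641 0.0928]
panelFR [ 0.4648 -0.1624  0.1141]
panelFL [0.4316 0.1965 0.1099]
baseFL [0.4041 0.196  0.05  ]
baseFR [ 0.4322 -0.1643  0.05  ]
copybow [ 0.5625 -0.0072  0.092 ]
copybit [ 0.5707 -0.118   0.092 ]
trayTL [0.5596 0.4337 0.03  ]
trayTR [0.5791 0.2764 0.03  ]
firstbow [0.426  0.3689 0.009 ]
firstbit [0.5355 0.3863 0.009 ]
```

Measured yaw is about 4.6°, and the bar height of 0.167 and the key and base dimensions agree with the given sizes. Next I raise and turn the tool so that tool y is machine x, then travel to above the catch.

Call:
jog_arm --moves '[[[0, 0, -0.1, -0.9, 0], [0, 0, -0.1, -0.9, 0], [0, 0, -0.1, -0.9, 0], [0, 0, -0.1, -0.9, 0], [0, 0, -0.1, -0.9, 0]]]' --squeeze 30

```text
t: 0.52
position: [0.2073, -0.5089, 0.2334]
tcp_rot: [[0.762, 0.647, -0.001], [0.647, -0.762, 0.001], [0.0, -0.001, -1.0]]
ft_force: [-0.7, 0.7, 0.0]
opening: 0.498
gripper_force: 0.0
```

Call:
jog_arm --moves '[[[0, 0, -0.1, -0.9, 0], [0, 0, -0.1, -0.9, 0], [0, 0, -0.1, -0.9, 0], [0, 0, -0.1, -0.9, 0], [0, 0, -0.1, -0.9, 0]]]'

```text
t: 0.93
position: [0.2073, -0.509, 0.2534]
tcp_rot: [[0.525, 0.851, -0.001], [0.851, -0.525, 0.001], [0.001, -0.001, -1.0]]
ft_force: [0.5, -0.4, -0.3]
opening: 0.499
gripper_force: 0.0
```

Call:
jog_arm --moves '[[[0, 0, -0.1, -0.9, 0], [0, 0, -0.1, -0.9, 0], [0, 0, -0.1, -0.9, 0], [0, 0, -0.1, -0.9, 0], [0, 0, -0.1, -0.9, 0]]]'

```text
t: 1.35
position: [0.2073, -0.509, 0.2734]
tcp_rot: [[0.236, 0.972, -0.001], [0.972, -0.236, 0.001], [0.001, -0.001, -1.0]]
ft_force: [-0.8, -0.9, 0.2]
opening: 0.503
gripper_force: 0.0
```

Call:
jog_arm --moves '[[[0, 0, 0, -0.9, 0], [0, 0, 0, -0.9, 0], [0, 0, 0, -0.9, 0], [0, 0, 0, -0.9, 0], [0, 0, 0, -0.9, 0]]]'

```text
t: 1.77
position: [0.2073, -0.509, 0.2732]
tcp_rot: [[-0.076, 0.997, -0.001], [0.997, 0.076, 0.001], [0.001, -0.0, -1.0]]
ft_force: [-0.3, 0.3, -0.1]
opening: 0.503
gripper_force: 0.0
```

Call:
jog_arm --moves '[[[0.7, 0.67, 0, 0, 0], [0.7, 0.67, 0, 0, 0], [0.7, 0.67, 0, 0, 0], [0.7, 0.67, 0, 0, 0], [0.7, 0.67, 0, 0, 0]]]'

```text
t: 2.18
position: [0.3315, -0.3582, 0.2735]
tcp_rot: [[-0.072, 0.997, -0.001], [0.997, 0.072, 0.0], [0.001, -0.001, -1.0]]
ft_force: [0.4, 0.2, 0.4]
opening: 0.504
gripper_force: 0.0
```

Call:
jog_arm --moves '[[[0.7, 0.67, 0, 0, 0], [0.7, 0.67, 0, 0, 0], [0.7, 0.67, 0, 0, 0], [0.7, 0.67, 0, 0, 0], [0.7, 0.67, 0, 0, 0]]]'

```text
t: 2.6
position: [0.4549, -0.209, 0.2736]
tcp_rot: [[-0.072, 0.997, -0.001], [0.997, 0.072, -0.0], [0.0, -0.001, -1.0]]
ft_force: [0.8, -0.3, 0.4]
opening: 0.498
gripper_force: 0.0
```

Call:
jog_arm --moves '[[[0.8, 0, 0, 0, 0], [0.8, 0, 0, 0, 0], [0.8, 0, 0, 0, 0], [0.8, 0, 0, 0, 0], [0.3, 0, 0, 0, 0]]]'

```text
t: 3.02
position: [0.4436, -0.0649, 0.2738]
tcp_rot: [[-0.081, 0.997, -0.001], [0.997, 0.081, 0.003], [0.003, -0.0, -1.0]]
ft_force: [-0.2, -0.8, -0.1]
opening: 0.503
gripper_force: 0.0
```

Call:
jog_arm --moves '[[[0.9, 0, 0, 0, 0], [0.9, 0, 0, 0, 0], [0.9, 0, 0, 0, 0], [0.9, 0, 0, 0, 0], [0.9, 0, 0, 0, 0]]]'

```text
t: 3.43
position: [0.4309, 0.1092, 0.2737]
tcp_rot: [[-0.071, 0.997, 0.0], [0.997, 0.071, -0.001], [-0.001, 0.0, -1.0]]
ft_force: [1.9, -0.3, 0.2]
opening: 0.503
gripper_force: 0.0
```

Run:
```python
from h import *
c=snap('wrist','w1'); print(np.round(c['tool_from_camera'],3)); s=observe(); print(s['position'])
```

```text
[[ 0.001 -0.962 -0.274  0.07 ]
 [ 1.     0.001  0.001 -0.001]
 [-0.001 -0.274  0.962 -0.16 ]
 [ 0.     0.     0.     1.   ]]
[0.42893322 0.11941632 0.27424947]
```

View pics/w1.png

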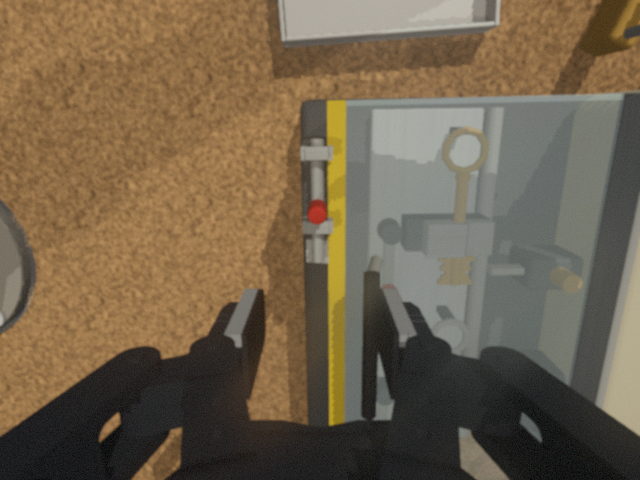

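The wrist view shows the catch knob's top at (317,212), the bolt guides above and below it, and the handle bar at x≈370.

Run:
```python
from h import *
np.set_printoptions(precision=4,suppress=True)
for n,u,v,z in [('knobtop',317,211,.166),('barL',373,262,.167),('barR',369,416,.167),('baseFL',302,103,.05),('patbow',466,149,.092),('patbit',456,284,.092)]: print(n,atz('w1',u,v,z))
b=cv2.imread('pics/w1.png').astype(int); m=(b[:,:,2]>150)&(b[:,:,1]<60)&(b[:,:,0]<60); v,u=np.nonzero(m); print(u.mean(),v.mean(),u.min(),u.max(),v.min(),v.max())
s=observe();print(s['position'])
```

```text
knobtop [0.4274 0.1206 0.166 ]
barL [0.4696 0.0869 0.167 ]
barR [ 0.4806 -0.0428  0.167 ]
baseFL [0.4078 0.1949 0.05  ]
patbow [0.549  0.1665 0.092 ]
patbit [0.5608 0.0453 0.092 ]
316.8169642857143 214.29464285714286 309 325 206 222
[0.4289 0.1194 0.2742]
```

Call:
jog_arm --moves '[[[0, -0.05, 0.7, 0, 0], [0, 0, 0.7, 0, 0], [0, 0, 0.7, 0, 0], [0, 0, 0.7, 0, 0], [0, 0, 0, 0, 0]]]'

```text
t: 3.9
position: [0.4247, 0.1059, 0.1567]
tcp_rot: [[-0.072, 0.997, -0.012], [0.997, 0.072, -0.003], [-0.002, -0.012, -1.0]]
ft_force: [-0.1, -0.1, 0.4]
opening: 0.506
gripper_force: 0.0
```

Call:
jog_arm --moves '[[[0, 0, 0, 0, -1], [0, 0, 0, 0, -1], [0, 0, 0, 0, -1], [0, 0, 0, 0, -1], [0, 0, 0, 0, -1]]]'

```text
t: 4.32
position: [0.4304, 0.1086, 0.1633]
tcp_rot: [[-0.072, 0.997, 0.003], [0.997, 0.072, 0.0], [0.0, 0.003, -1.0]]
ft_force: [0.5, -0.7, 0.2]
opening: -0.0
gripper_force: 0.0
```

Call:
jog_arm --moves '[[[0, 0, 0, 0, -1], [0, 0, 0, 0, -1], [0, 0, 0, 0, -1]]]'

```text
t: 4.57
position: [0.4294, 0.1084, 0.1621]
tcp_rot: [[-0.073, 0.997, 0.0], [0.997, 0.073, -0.0], [-0.0, 0.0, -1.0]]
ft_force: [-0.5, 1.4, -0.8]
opening: 0.003
gripper_force: 0.0
```

Not having fully settled, the arm closed beside the knob. With the fingers shut on its -y side, I'll now push the knob along +y.

Call:
jog_arm --moves '[[[0.15, -0.05, 0, -0.1, -1], [0.15, 0, 0, 0, -1], [0.12, 0, 0, 0, -1], [0, 0, 0, 0, -1], [0, 0, 0, 0, -1]]]'

```text
t: 4.98
position: [0.4258, 0.1257, 0.1619]
tcp_rot: [[-0.081, 0.997, -0.0], [0.997, 0.081, 0.0], [0.0, -0.0, -1.0]]
ft_force: [0.1, 0.0, 0.0]
opening: -0.0
gripper_force: 0.0
```

Run:
```python
from h import *
import time
s=observe();print(s['position'],s['ft_force'])
c=snap('wrist','w2');snap('side','s2');s=observe();print(s['position'],s['ft_force'])
a=c['frame'][100:420,180:420]; b=cv2.imread('pics/s2.png')[230:320,280:400]
a=cv2.resize(a,(450,600)); b=cv2.resize(b,(350,262),interpolation=cv2.INTER_CUBIC); o=np.zeros((600,800,3),np.uint8);o[:,:450]=a;o[:262,450:]=b
cv2.imwrite('pics/c2.png',o)
```

```text
[0.42577098 0.12566701 0.16189954] [0.10906645 0.00953273 0.02138875]
[0.42592449 0.12489147 0.16181087] [0.73999214 0.74757532 0.83512825]
```

View pics/c2.png

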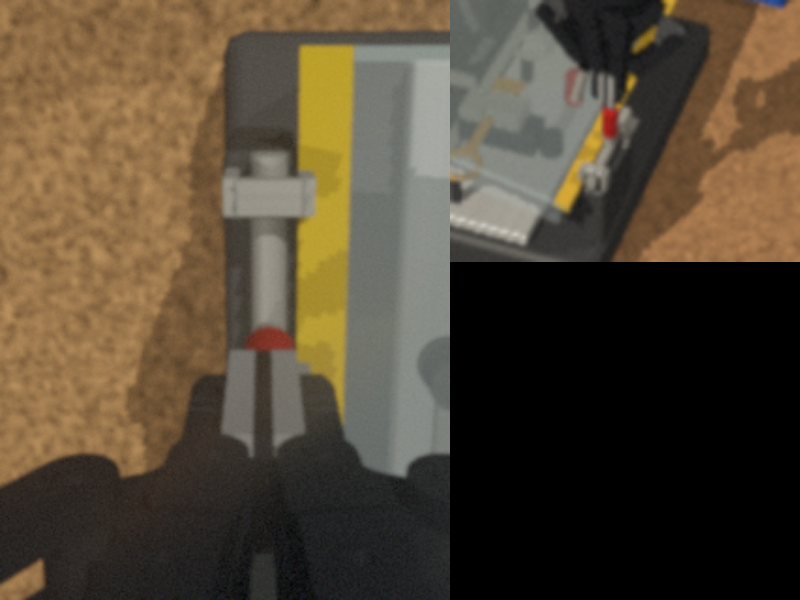

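```bash
cat >> h.py <<'E'
def knob(f):
    b=cv2.imread('pics/'+f+'.png').astype(int); m=(b[:,:,2]>110)&(b[:,:,1]<60)&(b[:,:,0]<60)
    m[:, :250]=0; m[:,400:]=0; m[:150]=0; m[340:]=0
    v,u=np.nonzero(m); return u.mean(),v.min(),v.max(),atz(f,u.mean(),v.min(),.166)
E
python3 - <<'E'
from h import *
print(knob('w1'),knob('w2'))
E
```

```text
(np.float64(316.8855421686747), np.int64(201), np.int64(222), array([0.42686704, 0.12753471, 0.166     ])) (np.float64(324.0), np.int64(276), np.int64(286), array([0.42608624, 0.13377325, 0.166     ]))
```

Call:
jog_arm --moves '[[[0.1, 0, 0, 0, -1], [0.1, 0, 0, 0, -1], [0.05, 0, 0, 0, -1], [0, 0, 0, 0, -1], [0, 0, 0, 0, -1]]]'

```text
t: 5.5
position: [0.4251, 0.1352, 0.1619]
tcp_rot: [[-0.08, 0.997, -0.0], [0.997, 0.08, -0.0], [-0.0, -0.0, -1.0]]
ft_force: [0.0, 0.0, 0.3]
opening: 0.003
gripper_force: 0.0
```

Run:
```python
from h import *
snap('wrist','w3');print(knob('w3'))
```

```text
h.py:28: RuntimeWarning: Mean of empty slice.
  v,u=np.nonzero(m); return u.mean(),v.min(),v.max(),atz(f,u.mean(),v.min(),.166)
  ret = ret.dtype.type(ret / rcount)
Traceback (most recent call last):
  File "h.py", line 28, in knob
    v,u=np.nonzero(m); return u.mean(),v.min(),v.max(),atz(f,u.mean(),v.min(),.166)
                                       ~~~~~^^
ValueError: zero-size array to reduction operation minimum which has no identity
```

Run:
```python
from h import *
np.set_printoptions(precision=4,suppress=True)
snap('side','s3');snap('top','t3')
for f,(u0,u1,v0,v1) in [('side0',(325,345,260,285)),('s2',(325,345,255,285)),('s3',(325,345,255,285)),('top0',(262,280,255,270)),('t3',(262,280,255,270)),('w1',(300,340,190,240))]:
    b=cv2.imread(f'pics/{f}.png').astype(int)[v0:v1,u0:u1]; m=(b[:,:,2]>90)&(b[:,:,2]>2.2*b[:,:,1])&(b[:,:,2]>2*b[:,:,0]); v,u=np.nonzero(m)
    if len(u): print(f,len(u),u.mean()+u0,v.mean()+v0,u.min()+u0,u.max()+u0,v.min()+v0,v.max()+v0)
s=observe();p=np.array(s['position'])
for d in (0,.022,.03): print(d,[proj(f,p-[0,0,d]) for f in('s3','t3')])
```

```text
side0 40 334.5 271.5 333 336 267 276
s2 37 334.4594594594595 271.86486486486484 333 336 267 276
s3 29 334.55172413793105 272.86206896551727 333 336 269 276
top0 11 270.54545454545456 261.1818181818182 269 272 260 263
w1 348 316.79022988505744 211.72413793103448 308 325 201 223
0 [array([331.8472, 272.6212]), array([264.6288, 261.8821])]
0.022 [array([331.6696, 279.2272]), array([265.3807, 263.0401])]
0.03 [array([331.606 , 281.5961]), array([265.6491, 263.4535])]
```

Run:
```python
from h import *
np.set_printoptions(precision=4,suppress=True)
X=tri([('side0',334.5,271.5),('top0',270.5,261.2)]);print(X,[proj(f,X) for f in('side0','top0','w1')])
X=tri([('side0',334.5,271.5),('w1',316.8,213)]);print(X,[proj(f,X) for f in('side0','top0','w1')])
p=np.array(observe()['position']);print(p)
print('tip in wrist',[proj('w3',p+[0,dy,-d]) for d in(.0,.022) for dy in (-.011,.011)])
a=cv2.resize(cv2.imread('pics/w3.png')[150:450,220:420],(400,600)); b=cv2.resize(cv2.imread('pics/s3.png')[225:315,290:380],(400,400),interpolation=cv2.INTER_CUBIC); o=np.zeros((600,800,3),np.uint8);o[:,:400]=a;o[:400,400:]=b
cv2.imwrite('pics/c3.png',o)
```

```text
[0.4264 0.1194 0.1531] [array([333.7946, 271.3222]), array([270.6637, 261.855 ]), array([315.6134, 208.7237])]
[0.427  0.1151 0.1487] [array([334.2506, 271.5237]), array([272.4204, 261.8818]), array([316.0184, 213.3439])]
[0.4251 0.1348 0.1618]
tip in wrist [array([319.5223, 313.6228]), array([323.6997, 266.9442]), array([319.5246, 293.2491]), array([323.2412, 251.0814])]
```

View pics/c3.png

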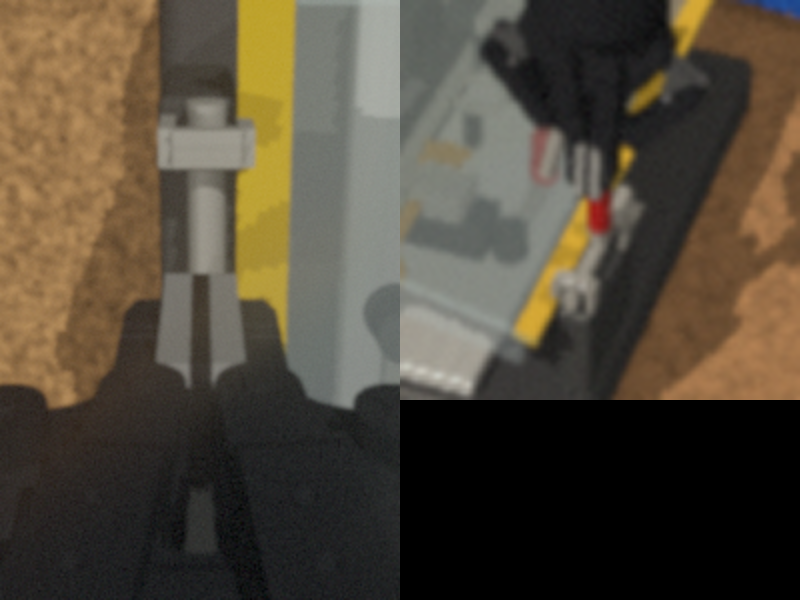

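Run:
```python
from h import *
np.set_printoptions(precision=4,suppress=True)
p=np.array(observe()['position'])
X=tri([('w3',320,286),('s3',332.5,268.5)]);print(X,X-p,[proj(f,X) for f in('w3','s3')])
# t3 view of gripper: row/col
a=cv2.resize(cv2.imread('pics/t3.png')[215:285,225:315],None,fx=6,fy=6,interpolation=cv2.INTER_CUBIC)
T=np.array(capture('wrist')['tool_from_camera']);print(T)
print(observe()['opening'],observe()['joint_pos'])
```

```text
[0.4217 0.145  0.1842] [-0.0034  0.0102  0.0223] [array([314.9803, 288.9494]), array([331.623 , 268.7116])]
[[ 0.0012 -0.9616 -0.2745  0.0696]
 [ 1.      0.0009  0.0012 -0.001 ]
 [-0.0009 -0.2745  0.9616 -0.1605]
 [ 0.      0.      0.      1.    ]]
0.0016365201303983141 [ 16.7843  11.5288 -41.7749 105.4321   8.3824  66.1545 -23.2734]
```

Triangulating the fingertip (wrist 320,286 and side 332,268) puts it about 22 mm above the reported TCP rather than 22 mm ahead, so the fingers passed over the knob. I'll go by the measured tip: back off, descend with force checks, then push.

Call:
jog_arm --moves '[[[-0.5, 0.02, 0, 0, -1], [-0.6, 0.02, 0, 0, -1], [0, 0, 0, 0, -1], [0, 0, 0.4, 0, -1], [0, 0, 0.2, 0, -1]]]'

```text
t: 6.12
position: [0.43, 0.0905, 0.1371]
tcp_rot: [[-0.078, 0.997, -0.001], [0.997, 0.078, -0.0], [-0.0, -0.001, -1.0]]
ft_force: [-0.9, 0.1, -0.0]
opening: 0.003
gripper_force: 0.0
```

Call:
jog_arm --moves '[[[0, 0, 0.1, 0, -1], [0, 0, 0.1, 0, -1], [0, 0, 0, 0, -1], [0, 0, 0, 0, -1]]]'

```text
t: 6.45
position: [0.4302, 0.0916, 0.13]
tcp_rot: [[-0.08, 0.997, -0.0], [0.997, 0.08, 0.0], [0.0, -0.0, -1.0]]
ft_force: [-0.6, 1.1, 0.3]
opening: -0.001
gripper_force: 0.0
```

Run:
```python
from h import *
np.set_printoptions(precision=4,suppress=True)
snap('wrist','w4');snap('side','s4');s=observe();p=np.array(s['position']);print(p,s['ft_force'])
print('tip if above, if ahead',[proj('s4',p+[0,.0,z]) for z in(.022,-.022)], knob('w4'))
b=cv2.resize(cv2.imread('pics/s4.png')[225:315,290:380],(600,600),interpolation=cv2.INTER_CUBIC);cv2.imwrite('pics/c4.png',b)
```

```text
[0.4306 0.0915 0.1303] [ 1.5048 -0.0519  0.076 ]
tip if above, if ahead [array([336.7084, 264.3754]), array([336.2711, 277.2552])] (np.float64(320.60180412371136), np.int64(223), np.int64(276), array([0.4265, 0.1302, 0.166 ]))
```

View pics/c4.png

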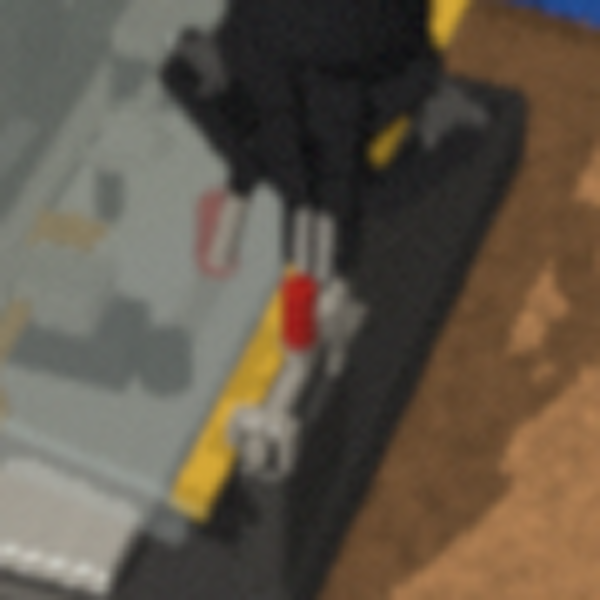

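The side view confirms it: the tips at crop (325,278) are now level with the upper half of the knob at (298,312). Pushing along +y.

Call:
jog_arm --moves '[[[0.2, -0.03, 0.1, 0, -1], [0.2, -0.03, 0, 0, -1], [0.2, -0.01, 0, 0, -1], [0.1, 0, 0, 0, -1], [0, 0, 0, 0, -1]]]'

```text
t: 6.97
position: [0.4249, 0.1207, 0.126]
tcp_rot: [[-0.082, 0.997, 0.0], [0.997, 0.082, 0.001], [0.001, 0.0, -1.0]]
ft_force: [0.3, -0.3, 0.4]
opening: 0.005
gripper_force: 0.0
```

Run:
```python
from h import *
snap('wrist','w5');s=observe();print(s['position'],s['ft_force'],knob('w5'))
```

```text
[0.42467468 0.12030563 0.12594229] [ 0.01897566 -0.48903396  0.0650667 ] (np.float64(328.366875), np.int64(245), np.int64(302), array([0.42404069, 0.15332032, 0.166     ]))
```

Call:
jog_arm --moves '[[[0.1, 0, 0, 0, -1], [0, 0, 0, 0, -1], [0, 0, 0, 0, -1]]]'

```text
t: 7.27
position: [0.4246, 0.1233, 0.1258]
tcp_rot: [[-0.08, 0.997, -0.001], [0.997, 0.08, 0.0], [0.001, -0.001, -1.0]]
ft_force: [0.3, 0.1, 0.4]
opening: -0.002
gripper_force: 0.0
```

Run:
```python
from h import *
snap('wrist','w6');s=observe();print(s['position'],s['ft_force'],knob('w6'))
```

```text
[0.42468372 0.12324692 0.12584456] [ 0.9424163  -0.45597904  0.03943182] (np.float64(328.23667512690355), np.int64(245), np.int64(302), array([0.42378765, 0.15602233, 0.166     ]))
```

Call:
jog_arm --moves '[[[0.1, 0, 0, 0, -1], [0, 0, 0, 0, -1], [0, 0, 0, 0, -1]]]'

```text
t: 7.57
position: [0.4246, 0.1251, 0.1258]
tcp_rot: [[-0.078, 0.997, -0.0], [0.997, 0.078, -0.003], [-0.003, -0.001, -1.0]]
ft_force: [-0.0, -5.2, 1.5]
opening: -0.001
gripper_force: 2.5
```

Run:
```python
from h import *
snap('wrist','w7');s=observe();print(s['position'],s['ft_force'],knob('w7'))
```

```text
[0.42461961 0.12512859 0.12582887] [ 8.04551546e-04 -4.28679174e+00  2.53125065e+00] (np.float64(327.5328697850822), np.int64(246), np.int64(303), array([0.42369829, 0.15760898, 0.166     ]))
```

The stop force of -5 N shows the catch is fully slid back. Now to above the handle bar.

Call:
jog_arm --moves '[[[-0.25, 0, -0.2, 0, -1], [0, 0, -0.6, 0, -1], [0, 0, -0.8, 0, -0.2], [0, 0, -0.8, 0, 0], [0, 0, 0, 0, 0]]]'

```text
t: 8.03
position: [0.4295, 0.1202, 0.2279]
tcp_rot: [[-0.081, 0.997, 0.013], [0.997, 0.081, 0.005], [0.004, 0.013, -1.0]]
ft_force: [0.8, 0.4, -0.1]
opening: 0.419
gripper_force: 0.0
```

Call:
jog_arm --moves '[[[-0.6, 0.25, 0, 0, 0], [-0.8, 0.35, 0, 0, 0], [-0.7, 0.3, 0, 0, 0], [-0.35, 0.1, 0, 0, 0], [0, 0, 0, 0, 0]]]'

```text
t: 8.45
position: [0.4746, 0.0187, 0.2213]
tcp_rot: [[-0.072, 0.997, 0.001], [0.997, 0.072, 0.0], [0.0, 0.001, -1.0]]
ft_force: [-1.4, 0.1, 0.1]
opening: 0.497
gripper_force: 0.0
```

Call:
jog_arm --moves '[[[0, 0, 0, 0, 0], [0, 0, 0, 0, 0]]]'

```text
t: 8.62
position: [0.4726, 0.0248, 0.2218]
tcp_rot: [[-0.082, 0.997, -0.0], [0.997, 0.082, 0.002], [0.002, 0.0, -1.0]]
ft_force: [1.0, 0.8, -0.1]
opening: 0.499
gripper_force: 0.0
```

Run:
```python
from h import *
np.set_printoptions(precision=4,suppress=True)
snap('wrist','w8');s=observe();print(s['position'],s['ft_force'],s['opening'])
g=cv2.cvtColor(cv2.imread('pics/w8.png'),cv2.COLOR_BGR2GRAY)
p=np.array(s['position'])
for X in ([.468,.0785,.167],[.4775,-.041,.167],[.4727,.019,.167]): print(proj('w8',X))
for r in range(100,440,30): print(r,''.join(' .:-=+*#'[min(7,g[r,c]//25)] for c in range(240,440,3)))
```

```text
[0.4726 0.025  0.2219] [ 0.0213 -0.0592  0.0933] 0.5024955261649453
[320.9439 154.3073]
[319.9874 354.087 ]
[320.3807 260.9365]
100 ++*+*******+*+++++*+============+++++++++++++++++++++++++++++++++++
130 ------::::::+******+============+++++=======+==========++++++++++++
160 --=+***************+====-:::::::===+++++++++++++=++++++++++++++++++
190 --====-:::::-*******+====..:::::+*++++++++++++++++*+**+++++++++++++
220 -=--===::::::+**+++++====:.:::::+*+++========*+*+**+*++*+++++++++++
250 ===--=--:::::+*+++++=====:::::::++++++++++++++++++*+++++++++++=++++
280 ++=--==-:::::-**++++=====::::::-+++++++++++++++++++++++++++++++++++
310 ====.....:::::**++++=====::::::-=++++++++++++=:.::-=====::::=++++++
340 +........:::::+*+++======::::::-++===========-......:-==:..........
370 ..:..::--:::::=++++=============++++++++++++++++:..................
400 ..-=-------=---==+***++++++++++++++=====+++++++++++=...:.:...:.....
430 .........::.........:..............................:...............
```

The bar is centred at column 324, +2.4 mm in tool y. Descending to grip it.

Call:
jog_arm --moves '[[[0, 0.06, 0.6, 0, 0], [0, 0, 0.7, 0, 0], [0, 0, 0.5, 0, 0], [0, 0, 0.3, 0, 0], [0, 0, 0.1, 0, 0]]]'

```text
t: 9.08
position: [0.4731, 0.0244, 0.1319]
tcp_rot: [[-0.083, 0.997, -0.004], [0.997, 0.083, 0.001], [0.001, -0.004, -1.0]]
ft_force: [0.0, 0.4, 0.3]
opening: 0.499
gripper_force: 0.0
```

Call:
jog_arm --moves '[[[0, 0, 0, 0, -0.3], [0, 0, 0, 0, -1], [0, 0, 0, 0, -1], [0, 0, 0, 0, -1], [0, 0, 0, 0, -1]]]' --squeeze 45

```text
t: 9.5
position: [0.4748, 0.0234, 0.135]
tcp_rot: [[-0.08, 0.997, -0.001], [0.997, 0.08, 0.0], [0.0, -0.001, -1.0]]
ft_force: [-5.4, 1.4, 6.3]
opening: 0.12
gripper_force: 44.1
```

Bar gripped. Now swinging it along the arc.

Call:
jog_arm --moves '[[[0, 0.06, -0.61, 0, -1], [0, 0.14, -0.6, 0, -1], [0, 0.21, -0.58, 0, -1], [0, 0.29, -0.55, 0, -1]]]'

```text
t: 9.83
position: [0.5008, 0.0257, 0.2268]
tcp_rot: [[-0.081, 0.997, -0.006], [0.997, 0.081, 0.001], [0.001, -0.006, -1.0]]
ft_force: [0.3, 2.3, -10.1]
opening: 0.116
gripper_force: 43.6
```

Call:
jog_arm --moves '[[[0, 0.36, -0.5, 0, -1], [0, 0.42, -0.45, 0, -1], [0, 0, 0, 0, -1]]]'

```text
t: 10.08
position: [0.5334, 0.0284, 0.2685]
tcp_rot: [[-0.081, 0.997, -0.004], [0.997, 0.081, 0.001], [0.001, -0.003, -1.0]]
ft_force: [-10.2, -1.5, 10.3]
opening: 0.121
gripper_force: 45.6
```

Call:
jog_arm --moves '[[[0, 0.48, -0.39, 0, -1], [0, 0.52, -0.33, 0, -1], [0, 0.56, -0.25, 0, -1], [0, 0.59, -0.18, 0, -1], [0, 0, 0, 0, -1]]]'

```text
t: 10.5
position: [0.6236, 0.0361, 0.3166]
tcp_rot: [[-0.08, 0.997, 0.008], [0.997, 0.08, 0.004], [0.003, 0.009, -1.0]]
ft_force: [-2.2, 0.5, 12.5]
opening: 0.114
gripper_force: 46.0
```

Call:
jog_arm --moves '[[[0, 0.41, -0.08, 0, -1], [0, 0.41, -0.04, 0, -1], [0, 0, 0, 0, -1], [0, 0, 0, 0, -1]]]'

```text
t: 10.83
position: [0.6554, 0.0387, 0.3194]
tcp_rot: [[-0.08, 0.997, 0.008], [0.997, 0.08, 0.004], [0.003, 0.009, -1.0]]
ft_force: [0.8, 1.7, 5.9]
opening: 0.114
gripper_force: 48.0
```

Call:
jog_arm --moves '[[[0, 0.25, 0, 0, -1], [0, 0.25, 0, 0, -1], [0, 0.25, 0.02, 0, -1], [0, 0.24, 0.03, 0, -1], [0, 0, 0, 0, -1]]]'

```text
t: 11.25
position: [0.6938, 0.0419, 0.3165]
tcp_rot: [[-0.081, 0.997, 0.004], [0.997, 0.081, 0.004], [0.003, 0.005, -1.0]]
ft_force: [-0.3, 1.7, 4.3]
opening: 0.111
gripper_force: 47.7
```

Call:
jog_arm --moves '[[[0, 0.16, 0.03, 0, -1], [0, 0.16, 0.03, 0, -1], [0, 0.16, 0.04, 0, -1], [0, 0, 0, 0, -1], [0, 0, 0, 0, -1]]]'

```text
t: 11.67
position: [0.7124, 0.0433, 0.3119]
tcp_rot: [[-0.081, 0.997, 0.004], [0.997, 0.081, 0.003], [0.003, 0.004, -1.0]]
ft_force: [-0.2, 2.9, 3.4]
opening: 0.115
gripper_force: 47.7
```

Run:
```python
from h import *
s=observe();print(s['position'],s['ft_force'])
snap('side','s9');cv2.imwrite('pics/c9.png',cv2.resize(cv2.imread('pics/s9.png')[150:350,170:400],None,fx=3,fy=3,interpolation=cv2.INTER_CUBIC))
```

```text
[0.71240201 0.04328567 0.31192244] [-0.19797061  2.93954119  3.42248184]
```

View pics/c9.png

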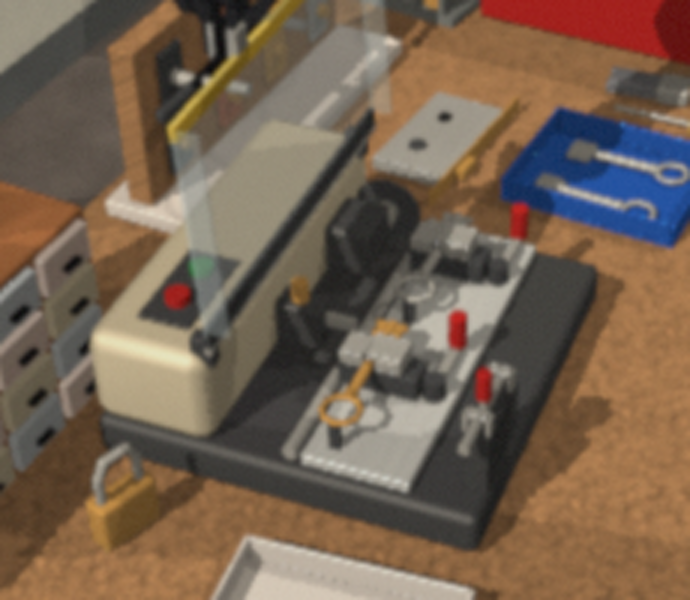

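The side view shows the shield upright (geometry gives θ≈1.80) and the vices uncovered. I'll push a little further for margin, then release.

Call:
jog_arm --moves '[[[0, 0.1, 0.03, 0, -1], [0, 0.1, 0.04, 0, -1], [0, 0, 0, 0, -1], [0, 0, 0, 0, -1]]]'

```text
t: 12.05
position: [0.7196, 0.0439, 0.3096]
tcp_rot: [[-0.081, 0.997, 0.003], [0.997, 0.081, 0.003], [0.003, 0.003, -1.0]]
ft_force: [-1.0, 3.9, 8.2]
opening: 0.119
gripper_force: 47.5
```

Call:
jog_arm --moves '[[[0, 0, 0, 0, -0.5], [0, 0, 0, 0, -0.45], [0, 0, 0, 0, -0.45], [0, 0, -0.2, 0, -0.45], [0, 0, -0.3, 0, -0.45]]]'

```text
t: 12.47
position: [0.7186, 0.0402, 0.325]
tcp_rot: [[-0.078, 0.997, -0.006], [0.997, 0.078, -0.003], [-0.003, -0.006, -1.0]]
ft_force: [-0.4, 0.6, 0.4]
opening: 0.276
gripper_force: 0.0
```

Call:
jog_arm --moves '[[[0, 0, -0.5, 0, -0.45], [0, 0, -0.6, 0, -0.45], [0, 0, -0.6, 0, -0.45], [0, 0, -0.6, 0, -0.45], [0, 0, -0.3, 0, -0.45]]]'

```text
t: 12.88
position: [0.7088, 0.0414, 0.3866]
tcp_rot: [[-0.081, 0.997, -0.001], [0.997, 0.081, -0.003], [-0.003, -0.002, -1.0]]
ft_force: [-0.5, -0.1, -0.6]
opening: 0.279
gripper_force: 0.0
```

Call:
jog_arm --moves '[[[0, 0, 0, 0, -0.45], [0, 0, 0, 0, -0.45]]]'

```text
t: 13.05
position: [0.7087, 0.0395, 0.3884]
tcp_rot: [[-0.077, 0.997, 0.002], [0.997, 0.077, -0.007], [-0.007, 0.001, -1.0]]
ft_force: [-0.9, 0.3, -0.5]
opening: 0.271
gripper_force: 0.0
```

Call:
jog_arm --moves '[[[0, -0.08, -0.4, 0, -0.45], [0, -0.12, -0.5, 0, -0.45], [0, -0.2, -0.5, 0, -0.45], [0, -0.25, -0.4, 0, -0.45], [0, -0.3, -0.3, 0, -0.45]]]'

```text
t: 13.47
position: [0.6524, 0.0392, 0.4507]
tcp_rot: [[-0.084, 0.996, 0.029], [0.996, 0.084, 0.001], [-0.001, 0.029, -1.0]]
ft_force: [-0.4, 0.1, 0.5]
opening: 0.278
gripper_force: 0.0
```

Call:
jog_arm --moves '[[[0, -0.9, 0, 0, -0.3], [0, -0.9, 0, 0, -0.3], [-0.4, -0.85, 0, 0, -0.3], [-0.7, -0.6, 0.3, 0, -0.3], [-0.7, -0.5, 0.4, 0, -0.3]]]'

```text
t: 13.88
position: [0.5147, -0.0432, 0.4202]
tcp_rot: [[-0.09, 0.995, 0.033], [0.996, 0.09, -0.002], [-0.005, 0.033, -0.999]]
ft_force: [0.8, -0.9, 0.5]
opening: 0.35
gripper_force: 0.0
```

Call:
jog_arm --moves '[[[-0.7, 0, 0.7, 0, -0.3], [-0.7, 0, 0.7, 0, -0.3], [-0.6, 0, 0.75, 0, -0.3], [-0.6, 0, 0.75, 0, -0.3], [0, 0, 0.75, 0, -0.3]]]'

```text
t: 14.3
position: [0.5279, -0.1543, 0.2711]
tcp_rot: [[-0.078, 0.997, 0.027], [0.997, 0.078, -0.007], [-0.009, 0.026, -1.0]]
ft_force: [-0.1, -1.3, 0.3]
opening: 0.35
gripper_force: 0.0
```

Call:
jog_arm --moves '[[[0, 0, 0.75, 0, -0.3], [0, 0, 0.5, 0, -0.3], [0, 0, 0, 0, -0.3], [0, 0, 0, 0, -0.3], [0, 0, 0, 0, -0.3]]]'

```text
t: 14.72
position: [0.5319, -0.1482, 0.2251]
tcp_rot: [[-0.084, 0.996, 0.032], [0.996, 0.085, -0.001], [-0.004, 0.032, -0.999]]
ft_force: [0.5, -0.0, 0.6]
opening: 0.348
gripper_force: 0.0
```

Run:
```python
from h import *
np.set_printoptions(precision=4,suppress=True)
snap('wrist','w10');snap('side','s10');s=observe();print(s['position'],s['tcp_rot'],s['opening'])
for f in('w10','side0','s9'):
    b=cv2.imread(f'pics/{f}.png').astype(int); m=((b[:,:,2]>90)&(b[:,:,2]>2.2*b[:,:,1])&(b[:,:,2]>2*b[:,:,0])).astype(np.uint8)
    n,l,st,c=cv2.connectedComponentsWithStats(m)
    for i in range(1,n):
        if st[i,4]>15 and st[i,4]<4000: print(f,st[i],c[i])
```

```text
[ 0.5324 -0.1491  0.2261] [[-0.0827  0.996   0.0348]
 [ 0.9966  0.0828 -0.0019]
 [-0.0048  0.0345 -0.9994]] 0.3447802381289619
w10 [282 203  24  30 551] [293.7078 218.2632]
side0 [225 245   9   8  60] [228.65 248.25]
side0 [333 267   4  10  40] [334.5 271.5]
side0 [247 404  10  12 106] [251.566  409.5849]
s9 [ 330  120  112   58 3938] [383.5251 148.4926]
s9 [340 218   6  12  65] [342.5231 223.2462]
s9 [225 245   9   8  59] [228.4746 248.2881]
s9 [320 254   5  12  56] [322.  259.5]
s9 [328 272   6  12  56] [330.5357 277.9464]
s9 [247 404  10  12 106] [251.566  409.5189]
```

View pics/w10.png

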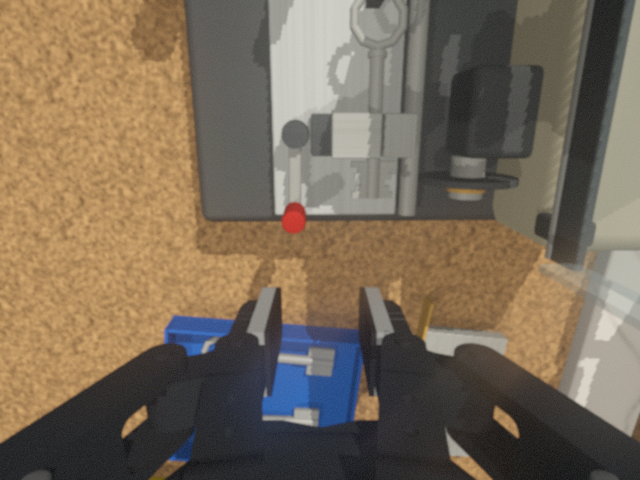

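The view shows the copy knob at (294,218), its pivot at (295,133), the copy's shank along column 376 and the bow at (377,20).

Run:
```python
from h import *
np.set_printoptions(precision=4,suppress=True)
K=tri([('w10',293.7,218),('s9',342.5,223.5)]);print('knob mid',K,[proj(f,K) for f in('w10','s9')])
for z in(.09,.1,.11): print(z,atz('w10',293.7,212,z),atz('w10',295,133,z-.01))
for n,u,v in [('bowc',377,19),('shankA',376,60),('shankB',375.5,105),('bitend',373,197),('shank@165',374,165)]: print(n,atz('w10',u,v,.092))
# finger tip in tool frame (inner faces col 280 / 362, front edge row 288): for z offsets
s=observe();p=np.array(s['position']);R=np.array(s['tcp_rot'])
for z in (-.02,-.016,0,.022): print(z,[proj('w10',p+R@np.array([.011,y,z])) for y in(-.015,.015)])
```

```text
knob mid [ 0.5154 -0.15    0.0896] [array([293.0552, 218.278 ]), array([342.3215, 223.5197])]
0.09 [ 0.5156 -0.145   0.09  ] [ 0.5123 -0.0876  0.08  ]
0.1 [ 0.5157 -0.1428  0.1   ] [ 0.5126 -0.0874  0.09  ]
0.11 [ 0.5159 -0.1405  0.11  ] [ 0.5128 -0.0871  0.1   ]
bowc [ 0.5617 -0.0097  0.092 ]
shankA [ 0.5642 -0.0346  0.092 ]
shankB [ 0.5675 -0.0636  0.092 ]
bitend [ 0.5737 -0.1285  0.092 ]
shank@165 [ 0.5716 -0.105   0.092 ]
-0.02 [array([283.0992, 287.2559]), array([362.7322, 287.5144])]
-0.016 [array([284.0317, 283.1742]), array([361.6795, 283.4258])]
0 [array([287.3391, 268.698 ]), array([357.9462, 268.9253])]
0.022 [array([291.0161, 252.6043]), array([353.7959, 252.805 ])]
```

Fingertips are at tool z ≈ -20 mm (row 288), again consistent. Next I go down to the copy knob at (0.516,-0.148).

Call:
jog_arm --moves '[[[0.05, -0.3, 0.5, 0, 0], [0, -0.25, 0.9, 0, 0], [0, 0, 0.9, 0, 0], [0, 0, 0.8, 0, 0], [0, 0, 0.5, 0, 0]]]'

```text
t: 15.23
position: [0.5126, -0.1487, 0.0779]
tcp_rot: [[-0.082, 0.996, 0.03], [0.997, 0.082, -0.001], [-0.003, 0.03, -1.0]]
ft_force: [-0.6, -0.3, -0.0]
opening: 0.499
gripper_force: 0.0
```

Call:
jog_arm --moves '[[[0, 0, 0.3, 0, 0], [0, 0, 0.2, 0, 0], [0, 0, 0, 0, 0], [0, 0, 0, 0, 0]]]'

```text
t: 15.57
position: [0.5152, -0.1494, 0.0607]
tcp_rot: [[-0.081, 0.996, 0.033], [0.997, 0.081, -0.001], [-0.004, 0.033, -0.999]]
ft_force: [1.2, 0.5, -0.9]
opening: 0.504
gripper_force: 0.0
```

Call:
jog_arm --moves '[[[0, 0, 0, 0, -0.4], [0, 0, 0, 0, -1], [0, 0, 0, 0, -1], [0, 0, 0, 0, -1], [0, 0, 0, 0, -1]]]' --squeeze 30

```text
t: 15.98
position: [0.516, -0.1498, 0.0613]
tcp_rot: [[-0.081, 0.996, 0.036], [0.997, 0.081, -0.002], [-0.005, 0.035, -0.999]]
ft_force: [1.1, -0.6, 7.0]
opening: 0.2
gripper_force: 29.4
```

Knob gripped (17 mm). Swinging the lever to about 0.87 rad.

Call:
jog_arm --moves '[[[0.03, -0.3, 0, 0, -1], [0.09, -0.29, 0, 0, -1], [0.15, -0.26, 0, 0, -1], [0.19, -0.23, 0, 0, -1], [0.08, -0.07, 0, 0, -1]]]'

```text
t: 16.4
position: [0.4707, -0.1366, 0.061]
tcp_rot: [[-0.079, 0.996, 0.043], [0.997, 0.079, -0.009], [-0.012, 0.042, -0.999]]
ft_force: [9.7, -10.7, -1.0]
opening: 0.203
gripper_force: 32.0
```

Call:
jog_arm --moves '[[[0, 0, 0, 0, -1], [0, 0, 0, 0, -1]]]'

```text
t: 16.57
position: [0.4707, -0.1367, 0.0609]
tcp_rot: [[-0.079, 0.996, 0.042], [0.997, 0.079, -0.009], [-0.012, 0.041, -0.999]]
ft_force: [4.2, -6.4, 5.0]
opening: 0.198
gripper_force: 31.5
```

Call:
jog_arm --moves '[[[0.08, -0.05, 0, 0, -1], [0.05, -0.03, 0, 0, -1], [0, 0, 0, 0, -1], [0, 0, 0, 0, -1]]]'

```text
t: 16.9
position: [0.4708, -0.1367, 0.0612]
tcp_rot: [[-0.076, 0.996, 0.049], [0.997, 0.077, -0.016], [-0.019, 0.048, -0.999]]
ft_force: [12.1, -14.6, -4.5]
opening: 0.204
gripper_force: 34.1
```

Call:
jog_arm --moves '[[[0, 0, 0, 0, -0.2], [0, 0, 0, 0, 0], [0, 0, -0.3, 0, 0], [0, 0, -0.7, 0, 0], [0, 0, -0.7, 0, 0]]]'

```text
t: 17.32
position: [0.4581, -0.1251, 0.1249]
tcp_rot: [[-0.082, 0.996, 0.025], [0.997, 0.082, 0.001], [-0.001, 0.025, -1.0]]
ft_force: [0.7, 1.3, -0.3]
opening: 0.501
gripper_force: 0.0
```

Call:
jog_arm --moves '[[[0.3, 0.5, -0.7, 0, 0], [0.5, 0.6, -0.6, 0, 0], [0.5, 0.6, -0.3, 0, -0.2], [0, 0, 0, 0, -0.2], [0, 0, 0, 0, -0.2]]]'

```text
t: 17.73
position: [0.5229, -0.066, 0.1919]
tcp_rot: [[-0.086, 0.996, 0.031], [0.996, 0.086, 0.001], [-0.002, 0.031, -1.0]]
ft_force: [-0.2, -1.3, -0.4]
opening: 0.4
gripper_force: 0.0
```

Run:
```python
from h import *
np.set_printoptions(precision=4,suppress=True)
snap('wrist','w11');snap('side','s11');s=observe();print(s['position'],s['tcp_rot'],s['opening'])
for f in('w11','s11'):
    b=cv2.imread(f'pics/{f}.png').astype(int); m=((b[:,:,2]>90)&(b[:,:,2]>2.2*b[:,:,1])&(b[:,:,2]>2*b[:,:,0])).astype(np.uint8)
    n,l,st,c=cv2.connectedComponentsWithStats(m)
    for i in range(1,n):
        if 15<st[i,4]<3000: print(f,st[i],c[i])
g=cv2.cvtColor(cv2.imread('pics/w11.png'),cv2.COLOR_BGR2GRAY)
print(proj('w11',[.5665,-.057,.092]),proj('w11',[.5625,-.0072,.092]))
for r in range(40,420,16): print('%3d'%r,''.join(' .:-=+*#%@'[min(9,g[r,c]//22)] for c in range(200,520,3)))
```

```text
[ 0.5207 -0.0691  0.1906] [[-0.0811  0.9963  0.0279]
 [ 0.9967  0.0812 -0.0009]
 [-0.0031  0.0277 -0.9996]] 0.39921057663938686
w11 [281  65  28  31 653] [294.585   79.8515]
w11 [216 291  31  39 521] [228.3397 307.856 ]
s11 [353 225   6  13  59] [355.1525 231.0678]
s11 [225 245   9   8  59] [228.4746 248.2881]
s11 [320 254   5  12  56] [322.  259.5]
s11 [328 272   6  12  54] [330.4074 277.6667]
s11 [247 404  10  12 107] [251.5234 409.5514]
[381.6555 222.2986] [385.5829 146.4623]
 40 ======================-*@@@%#*#%%%#*****#####******#####*#####*###*####**=-==++*+=------=-----:-::.::::---:
 56 ======================-+@@@%#*#%%%#%%***************###******+++++*******-=+***++-:--:::-:::.:........:..:.
 72 =======================+@@@#=+++++++************########################+-=+***+=----::::::::::::-:::::::::
 88 ======================-=%@@#==+===+=+%%@@@@@@@@%#############@@@%#######--++***+=-:::::::::::::::::::::::::
104 ======================-=%%########@@@@@@@@@@@@##################*******+-==+**+=-::::::::::::::::-:::::::::
120 =======================-*########@@@@@@@@@@@@@@@@@@@
[... 1371 characters left out ...]
:::::::::..::::::::::::::---
328 =+++++==-:::::*****+::::::++++++++++++++++++++++++*+=+=::::::+*****:::::-+++++==+==+++=++==================
344 #*+::::::::::::::+*=-:::-=+++++++=+++++++++++++++++++++-:...:-=-::::.:::::::::=++=+==-==++=-----======+====
360 :.::::::::::::::::::----+************+++++++++++++++++++=..::..::::::::::::::.::::::::.:.:::::::::::::::::=
376 ::..:::::::::::::::---:*#******+*+**+++++=+++++=++++=+==+=:::::::::..::.:.:.::::::::::::.:::.:..:::::::::::
392 :.:::::::::::::::::+--+****##*+**###*=+++=====+++++=+=++++=:-=::.::::.:::::::::.:::::::::....:..:......::::
408 ..::..:::::::::::::++++*++++++**+***==============----==-====-::::::::::.:.::::::::::::::...:..:.....:-....
```

The lever is at its stop: 14 N with no further motion. Now I align above the shank.

Call:
jog_arm --moves '[[[0.2, 0.5, 0.2, 0, -0.2], [0.2, 0.55, 0.4, 0, -0.2], [0, 0, 0.5, 0, -0.2], [0, 0, 0.4, 0, -0.2], [0, 0, 0, 0, -0.2]]]'

```text
t: 18.25
position: [0.56, -0.0506, 0.128]
tcp_rot: [[-0.079, 0.997, 0.02], [0.997, 0.079, -0.001], [-0.002, 0.02, -1.0]]
ft_force: [-1.0, 0.7, -0.0]
opening: 0.401
gripper_force: 0.0
```

Call:
jog_arm --moves '[[[0, 0, 0, 0, -0.3], [0, 0, 0, 0, -0.3], [0, 0, 0, 0, -0.3], [0, 0, 0, 0, -0.3]]]'

```text
t: 18.58
position: [0.5654, -0.0502, 0.1345]
tcp_rot: [[-0.08, 0.996, 0.034], [0.997, 0.08, -0.001], [-0.004, 0.034, -0.999]]
ft_force: [-0.7, -0.0, -0.0]
opening: 0.348
gripper_force: 0.0
```

Run:
```python
from h import *
np.set_printoptions(precision=4,suppress=True)
snap('wrist','w12');snap('side','s12');s=observe();p=np.array(s['position']);R=np.array(s['tcp_rot']);print(p,s['opening'])
print('lever',proj('s11',[.471,-.137,.09]),proj('s11',[.47,-.13,.09]))
print('tip pred',[proj('w12',p+R@np.array([.011,y,z])) for z in(-.024,-.02,-.016,-.012) for y in(-.015,.015)])
print('key',proj('w12',[.5662,-.049,.092]),proj('w12',[.5662,-.049,.062]))
g=cv2.cvtColor(cv2.imread('pics/w12.png'),cv2.COLOR_BGR2GRAY)
for r in range(130,330,8): print('%3d'%r,''.join(' .:-=+*#%@'[min(9,g[r,c]//22)] for c in range(230,430,2)))
```

```text
[ 0.5652 -0.05    0.1341] 0.350563626276958
lever [354.6137 229.7433] [354.0322 231.1624]
tip pred [array([280.8884, 287.2447]), array([362.0574, 287.249 ]), array([281.8629, 283.0768]), array([360.9709, 283.0825]), array([282.789 , 279.1154]), array([359.9381, 279.1222]), array([283.6705, 275.3454]), array([358.9553, 275.3533])]
key [320.1643 255.7473] [318.4284 239.8328]
130 @@@@@@@@@@@@@@@@@@@%%%%%%%%%####################********#*****###*=-=+++++*****+=------------:--::::
138 @@@@@@@@@@@@@@@@@@@@@@@@@@@@@@@@@@@@@@@@@@@@@##**********########*=-=+*+++++++++=---:----::--:::::-:
146 @@@@@@@@@@@@@@@@@@@@@@@@@@@@@@@@@@@@@%%%%%@@@@@#**++**###########*--=+**++++++++=----:-:--::::-:--::
154 @@@@@@@@@@@@@@@@@@@@@@@@@@@@@@@%%%@%%%###***++***********+*######+--=+*+++*+++++=----------:-:-----:
162 @@@@@@@@@@@@@@@@@@@@@@@@@@@@%%%%%%#*############********##**+*###+--=+*+++++++++----------:-:-:::---
170 @@@@@@@@@@@@@@@@@@@@@@@@@@%%%%%##@%###############*********#***+*+--=++++++**++=-----------:--------
178 @@@@@@@@@@@@@@@@@@@@@@@@@@#%%%%#####################********#**+*+--=++*****+++=----------
[... 1200 characters left out ...]
----------=**##***+=------------:------++++++++=----------------::::::
282 ===*#%*=============--------------------=+*##***+=--------------------=++++++=----:-----------::::::
290 ====-************#####*---==------------=+*#****+================--=****===++=---------------:::::::
298 ===+######*****######*--:-+++++++*+=----=+******+==+++++***+*+**+----+******+----------------:::::::
306 ==*%%#=:---:-*##*###+--::-#%%%%%%%%+----=+******+=+*************+---:-+******+:::::.::---:::::::::::
314 ==+*=------=*####**+--:-:-#%%%%%%%%+-====+******+++*************+-:::::+*******=::.::.::::::::::::::
322 +*=:::----+##***##+:::::--#%%%%%%%#+=====+******++=*************+:::::::+*******+:::::::::::::-:::::
```

Call:
jog_arm --moves '[[[0, 0, 0.5, 0, -0.3], [0, 0, 0.5, 0, -0.3], [0, 0, 0.4, 0, -0.3], [0, 0, 0.2, 0, -0.3], [0, 0, 0.1, 0, -0.3]]]'

```text
t: 19.1
position: [0.566, -0.0497, 0.064]
tcp_rot: [[-0.081, 0.996, 0.029], [0.997, 0.081, -0.001], [-0.003, 0.029, -1.0]]
ft_force: [0.7, 0.5, 0.6]
opening: 0.347
gripper_force: 0.0
```

Call:
jog_arm --moves '[[[0, 0, 0, 0, -0.3], [0, 0, 0, 0, -0.5], [0, 0, 0, 0, -1], [0, 0, 0, 0, -1], [0, 0, 0, 0, -1]]]' --squeeze 40

```text
t: 19.52
position: [0.568, -0.0499, 0.0665]
tcp_rot: [[-0.081, 0.996, 0.034], [0.997, 0.081, -0.001], [-0.004, 0.034, -0.999]]
ft_force: [0.1, 0.4, 3.1]
opening: 0.101
gripper_force: 42.3
```

Run:
```python
from h import *
np.set_printoptions(precision=4,suppress=True)
snap('side','s13');snap('wrist','w13');s=observe();p=np.array(s['position']);print(p,s['opening'],s['gripper_force'],s['ft_force'])
g=cv2.cvtColor(cv2.imread('pics/w13.png'),cv2.COLOR_BGR2GRAY);R=np.array(s['tcp_rot'])
print([proj('w13',p+R@np.array([.011,0,z])) for z in(-.028,-.024,-.02,-.016,-.012)])
for r in range(230,330,4): print('%3d'%r,''.join(' .:-=+*#%@'[min(9,g[r,c]//22)] for c in range(250,390,2)))
```

```text
[ 0.568  -0.0499  0.0665] 0.10164560881452261 42.54225254058838 [-1.0583  0.4402  4.6323]
[array([321.9908, 292.78  ]), array([321.9264, 288.3537]), array([321.8652, 284.1526]), array([321.8071, 280.1599]), array([321.7518, 276.3605])]
230 @@@%%###**#%%%%%%############################******+++++++++==----====
234 @@%#######*##%%%%%%#######################*******+++++++++++++----===+
238 #########%@%*#%%%%%%#+*###############**********++++++++++++*+----====
242 ########%@@@@#*#%%%%%*+++**##########*******++++++++++++++***+---====+
246 #####%@@@@@@@@%*#%%##++++++++++**####*++++++++++++++++++*****+----==++
250 #####%@@@@@@@@@#***#****+*+++++++++++++++++++++++++++++******+----===+
254 ####%@@@@@@@@@%###*+++++++*+*++++++++++++++++++++++++********+---====+
258 ####%@@@@@@@@%#######**++++++++++++++++++++++++++************+---====+
262 ####%%@@@@@@@%############*+===+++++++==+==+*****************+---===++
266 ######@@@@@@%#############+===+++++++++++===+****************+---===++
270 #####%@@@@@@%#############+=+==+++++++=+=++=+****************=---===++
274 #######%%%@@##############+++++++++
[... 310 characters left out ...]
=====+*********+=---+++**
294 @@@@@######*********+======--=++++++++++==--=======++*+**+**+----==+++
298 @@@@@@%#******++++++=======-:=+++++++++++=:-=======+++++++*++---====++
302 @@@@@%#****+=--:--:========--=++++++++++==--=======--:-::-=++----===++
306 @@%%%%****=---::-:-========--=++++++++++==--========-:::::::-----===++
310 %%%%%#***+-:---:::-=======---=++++++++++=-:--=======-::::::::----====+
314 %%%%%****=--:::::-========---=+++++++++++--:-=======-::::::::::-====++
318 %%%%#***+----::---========---=+++++++++++-::-========-:::::::::-===+=+
322 %#******=::-:::::-========---=++++++++++=-:::-=======-::::::.::-====++
326 %*+++++=--:::::--=========---=++++++++++=-:::-=======-:.::.::..:::=+++
```

The shank is gripped (8.6 mm reading, the same bias as the bar gave) with the tips about 3.5 mm below its axis. Lifting straight up.

Call:
jog_arm --moves '[[[0, 0, 0, 0, -1], [0, 0, -0.1, 0, -1], [0, 0, -0.15, 0, -1], [0, 0, -0.15, 0, -1], [0, 0, -0.15, 0, -1]]]' --squeeze 60

```text
t: 20.03
position: [0.5658, -0.0498, 0.0873]
tcp_rot: [[-0.081, 0.996, 0.031], [0.997, 0.081, -0.001], [-0.003, 0.03, -1.0]]
ft_force: [1.2, 0.2, -1.7]
opening: 0.092
gripper_force: 61.5
```

Call:
jog_arm --moves '[[[0, 0, -0.3, 0, -1], [0, 0, -0.4, 0, -1], [0, 0, -0.4, 0, -1], [0, 0, -0.4, 0, -1], [0, 0, 0, 0, -1]]]'

```text
t: 20.45
position: [0.5669, -0.0501, 0.1511]
tcp_rot: [[-0.081, 0.996, 0.039], [0.997, 0.081, -0.001], [-0.004, 0.039, -0.999]]
ft_force: [0.1, 0.1, -0.1]
opening: 0.095
gripper_force: 61.5
```

Run:
```python
from h import *
np.set_printoptions(precision=4,suppress=True)
snap('side','s14');snap('wrist','w14');s=observe();p=np.array(s['position']);print(p,s['opening'],s['gripper_force'],s['ft_force'])
g=cv2.cvtColor(cv2.imread('pics/w14.png'),cv2.COLOR_BGR2GRAY)
for r in range(60,310,10): print('%3d'%r,''.join(' .:-=+*#%@'[min(9,g[r,c]//22)] for c in range(240,410,2)))
R=np.array(s['tcp_rot']);print([proj('w14',p+R@np.array([x,0,-.0255])) for x in(.011,.06,.04,.02)])
```

```text
[ 0.5646 -0.0498  0.1475] 0.09167597398586928 61.53889060020447 [-0.5955  0.5801 -0.9095]
 60 ####*******************#%%%%%%%%%%*###%%%###%%%%%%%%%%#####+--++********++=----------
 70 *********************###############****###################+--++*******++=-----------
 80 ******************#########################################+--++*******++=-----------
 90 **********#############################%@@@%%%%###########*=--+********++=-----------
100 %%@@@@@@@@@@@%%%#######################%@@@@@@############*=-=+********++=-----------
110 @@@@@@@@@@@@@@@%%####################%%@@@@@%#############*=-=+********++=-----------
120 @@@@@@@@@@@@@@@%######################%%%%########*********=-=+********++------------
130 @@@@@@@@@@@@@@@%%%%%%%####################*************###*=-=+********+=------------
140 @@@@@@@@@@@@@@@@@@@@@@@@@@@@@@@@@@#****===+******#########*--+*********+=------------
150 @@@@@@@@@@@@@@@@@@@@@@@@@@@@@@@@@#*+++++++=*##############+--+********++=------------
160 @@@@@@@@@@@@@@@@@@@@@@@@@@%%%%%%%%@@@@@%@@@@@@@@@@%*++**##+--+***#****++-------------
170 @@@@@@@@@@@@@@@@
[... 656 characters left out ...]
************########*+***+++=------------:-
250 @@@@@@@@@@@@@@@@@%%#***##%%%%@@@@@@@@%%%##%%%%%%%%%%%%###**==+++++++++=--------------
260 @@@@%%%@@@@%%%@@%#*************++****########**++********+-==++++++++==--------------
270 %%%+=============--------------=+**#############*+------------=++++++=---------------
280 -+**************+======---------=+**###########*===============-+++++=---------------
290 ==+**##############*+++++*#***++==+**#########*=***************++++++=--------------:
300 %%%%%%%%%%%%%%%%%%*====-=*******=-=***#######*=-+*******=--=-=+++++++=---------::::::
[array([318.5235, 287.619 ]), array([318.5537, 152.1711]), array([318.5407, 210.6171]), array([318.5286, 264.6285])]
```

Run:
```python
from h import *
np.set_printoptions(precision=1,suppress=True)
p=np.array([ .5646,-.0498,.1475]);R=np.array(observe()['tcp_rot'])
t=np.linspace(0,2*np.pi,60)
for z0 in(-.0285,-.0255,-.0225):
  for a in(-20,-10,0,10,20):
    c,s_=np.cos(np.radians(a)),np.sin(np.radians(a))
    P=[]
    for q in t:
        l=.04+.02*np.cos(q); P.append(proj('w14',p+R@np.array([l*c,.02*np.sin(q),z0+l*s_])))
    P=np.array(P); print(z0,a,'rows',P[:,1].min(),P[:,1].max(),'cols',P[:,0].min(),P[:,0].max())
g=cv2.cvtColor(cv2.imread('pics/w14.png'),cv2.COLOR_BGR2GRAY)
print('col300..',[int(x) for x in g[140:275:3,300]]);print('row206',[int(x) for x in g[206,250:392:3]])
```

```text
-0.0285 -20 rows 171.08560886105838 277.6995440410241 cols 253.8612503330318 383.22603927019827
-0.0285 -10 rows 158.25562163698675 271.65642343668526 cols 256.95172347147013 380.0971964889846
-0.0285 0 rows 152.7369932599684 267.35363159969796 cols 259.9960775821234 377.01527107873693
-0.0285 10 rows 153.25490396458088 264.8207644064253 cols 262.81385378157387 374.1614648998318
-0.0285 20 rows 158.57890618435863 264.01702066834326 cols 265.3460185824175 371.5984551819035
-0.0255 -20 rows 169.88115823423107 274.48111323907665 cols 255.33306887373405 381.7364388689088
-0.0255 -10 rows 157.4362262247704 268.6290689271359 cols 258.2868131382125 378.7458112396044
-0.0255 0 rows 152.0962056031716 264.4800308817785 cols 261.20286506810436 375.79359463468484
-0.0255 10 rows 152.6493855772307 262.0628109175224 cols 263.90450045455293 373.057246527876
-0.0255 20 rows 157.91503479873458 261.33774288837117 cols 266.3399678937869 370.5920097490873
-0.0225 -20 rows 168.73555202136123 271.3938547007638 cols 256.73896346669244 380.313465834694
-0.0225 -10 rows 156.6540369483745 265.72254331479184 cols 259.564857062532 377.4520911903107
-0.0225 0 rows 151.4824369635662 261.7185924042378 cols 262.36055137979037 374.62156218315033
-0.0225 10 rows 152.06761665111574 259.4100658740216 cols 264.9529553588881 371.9956933410453
-0.0225 20 rows 157.2754732132922 258.75836630733875 cols 267.29716162864014 369.62273900871264
col300.. [214, 214, 214, 215, 208, 191, 177, 193, 201, 195, 179, 152, 153, 171, 169, 168, 170, 170, 170, 171, 171, 169, 168, 171, 170, 169, 169, 170, 171, 170, 170, 161, 151, 150, 159, 184, 214, 199, 171, 145, 136, 137, 83, 79, 78]
row206 [215, 216, 216, 215, 209, 163, 185, 197, 189, 180, 164, 208, 212, 214, 180, 171, 171, 169, 168, 169, 167, 170, 170, 170, 170, 169, 167, 167, 166, 169, 168, 165, 167, 169, 168, 121, 95, 134, 156, 169, 174, 166, 142, 125, 93, 73, 77, 76]
```

The key hangs level: the bow's width of about 114 px matches 0° pitch. I raise it and carry it over the white tray.

Call:
jog_arm --moves '[[[0, 0, -0.4, 0, -1], [0, 0, -0.5, 0, -1], [0.2, -0.05, -0.4, 0, -1], [0.5, -0.1, 0, 0, -1], [0.6, -0.15, 0, 0, -1]]]'

```text
t: 20.97
position: [0.5468, -0.0008, 0.1983]
tcp_rot: [[-0.076, 0.997, 0.032], [0.997, 0.076, -0.002], [-0.005, 0.032, -0.999]]
ft_force: [0.4, 0.5, -0.9]
opening: 0.093
gripper_force: 61.5
```

Call:
jog_arm --moves '[[[0.7, -0.15, 0, 0, -1], [0.7, -0.15, 0, 0, -1], [0.7, -0.15, 0, 0, -1], [0.7, -0.15, 0, 0, -1], [0.7, -0.15, 0, 0, -1]]]'

```text
t: 21.38
position: [0.5037, 0.1392, 0.1954]
tcp_rot: [[-0.081, 0.996, 0.028], [0.997, 0.081, -0.002], [-0.004, 0.028, -1.0]]
ft_force: [0.4, -0.3, -0.5]
opening: 0.092
gripper_force: 61.5
```

Call:
jog_arm --moves '[[[0.7, -0.15, 0, 0, -1], [0.7, -0.15, 0, 0, -1], [0.6, -0.1, 0, 0, -1], [0.5, -0.1, 0, 0, -1], [0.3, -0.05, 0, 0, -1]]]'

```text
t: 21.8
position: [0.4719, 0.2511, 0.1943]
tcp_rot: [[-0.085, 0.996, 0.028], [0.996, 0.085, -0.0], [-0.003, 0.028, -1.0]]
ft_force: [-0.7, 0.0, -1.5]
opening: 0.099
gripper_force: 61.5
```

Call:
jog_arm --moves '[[[0, 0, 0, -0.5, -1], [0, 0, 0, -0.9, -1], [0, 0, 0, -0.9, -1], [0, 0, 0, -0.9, -1], [0, 0, 0, -0.9, -1]]]'

```text
t: 22.22
position: [0.4741, 0.2469, 0.1948]
tcp_rot: [[-0.361, 0.932, 0.03], [0.933, 0.361, -0.003], [-0.013, 0.027, -1.0]]
ft_force: [-0.1, -0.8, -1.3]
opening: 0.093
gripper_force: 61.5
```

Run:
```python
from h import *
s=observe();print(s['position'],s['joint_pos'],s['gripper_force'],s['opening'],s['tcp_rot'])
```

```text
[0.47414864 0.24687721 0.19478214] [-26.83928312  15.70051     -4.01358076  92.2214453    2.19812282
  70.74827661 -10.24396653] 61.524399518966675 0.09280647132991725 [[-0.36056367  0.93226767  0.02950994]
 [ 0.93264335  0.36079045 -0.00257407]
 [-0.01304663  0.02659414 -0.99956117]]
```

Call:
jog_arm --moves '[[[0, 0, 0, -1, -1], [0, 0, 0, -1, -1], [0, 0, 0, -1, -1], [0, 0, 0, -1, -1], [0, 0, 0, -1, -1]]]'

```text
t: 22.63
position: [0.4742, 0.2468, 0.1948]
tcp_rot: [[-0.658, 0.753, 0.029], [0.753, 0.658, -0.003], [-0.021, 0.021, -1.0]]
ft_force: [0.4, 0.3, -1.9]
opening: 0.093
gripper_force: 61.5
```

Call:
jog_arm --moves '[[[0, 0, 0, -1, -1], [0, 0, 0, -1, -1], [0, 0, 0, -1, -1], [0, 0, 0, -1, -1], [0, 0, 0, -1, -1]]]'

```text
t: 23.05
position: [0.4741, 0.2468, 0.1948]
tcp_rot: [[-0.876, 0.482, 0.029], [0.482, 0.876, -0.003], [-0.027, 0.012, -1.0]]
ft_force: [0.0, 0.0, -0.7]
opening: 0.096
gripper_force: 61.5
```

Call:
jog_arm --moves '[[[0, 0, 0, -1, -1], [0, 0, 0, -1, -1], [0, 0, 0, -1, -1], [0, 0, 0, -1, -1], [0, 0, 0, -1, -1]]]'

```text
t: 23.47
position: [0.4742, 0.2468, 0.1948]
tcp_rot: [[-0.988, 0.154, 0.029], [0.154, 0.988, -0.003], [-0.029, 0.002, -1.0]]
ft_force: [-0.3, -0.7, -1.5]
opening: 0.097
gripper_force: 61.5
```

Call:
jog_arm --moves '[[[0, 0.3, 0, -1, -1], [0, 0.4, 0, -1, -1], [0, 0.4, 0, -1, -1], [0, 0.25, 0, -0.9, -1], [0, 0, 0, 0, -1]]]'

```text
t: 23.88
position: [0.4761, 0.3039, 0.1947]
tcp_rot: [[-0.992, -0.12, 0.029], [-0.12, 0.993, 0.0], [-0.029, -0.003, -1.0]]
ft_force: [-0.3, 0.6, -1.2]
opening: 0.095
gripper_force: 61.5
```

Call:
jog_arm --moves '[[[0, 0, 0, 0, -1], [0, 0, 0, 0, -1], [0, 0, 0, 0, -1]]]'

```text
t: 24.13
position: [0.4778, 0.3001, 0.1957]
tcp_rot: [[-0.993, -0.112, 0.031], [-0.112, 0.994, -0.002], [-0.031, -0.006, -1.0]]
ft_force: [0.1, -0.4, -1.2]
opening: 0.097
gripper_force: 61.5
```

Run:
```python
from h import *
np.set_printoptions(precision=4,suppress=True)
c=snap('wrist','w15');s=observe();p=np.array(s['position']);print(p,s['tcp_rot'],s['opening'])
# white-tray rim corners from top0: bright mask component
for f in('top0','side0'):
    b=cv2.imread(f'pics/{f}.png').astype(int); m=((b.min(2)>120)&(b.max(2)-b.min(2)<40)).astype(np.uint8)
    u0,u1,v0,v1=(155,240,205,300) if f=='top0' else (215,340,325,410)
    q=np.zeros_like(m); q[v0:v1,u0:u1]=m[v0:v1,u0:u1]; q=cv2.morphologyEx(q,cv2.MORPH_CLOSE,np.ones((5,5)))
    n,l,st,_=cv2.connectedComponentsWithStats(q); i=1+st[1:,4].argmax(); v,u=np.nonzero(l==i)
    h=cv2.convexHull(np.c_[u,v].astype(np.int32)); a=cv2.approxPolyDP(h,5,True)[:,0]; print(f,a.tolist())
    for k in a: print(k,atz(f,k[0],k[1],.03))
g=cv2.cvtColor(c['frame'],cv2.COLOR_BGR2GRAY)
for r in range(0,400,14): print('%3d'%r,''.join(' .:-=+*#%@'[min(9,g[r,c]//26)] for c in range(100,560,4)))
```

```text
[0.4778 0.3003 0.1959] [[-0.9931 -0.1127  0.0313]
 [-0.1128  0.9936 -0.002 ]
 [-0.0309 -0.0055 -0.9995]] 0.09367186238645413
top0 [[228, 283], [174, 290], [168, 223], [221, 216]]
[228 283] [0.3831 0.2512 0.03  ]
[174 290] [0.3633 0.405  0.03  ]
[168 223] [0.5591 0.432  0.03  ]
[221 216] [0.58   0.2777 0.03  ]
side0 [[327, 347], [307, 406], [226, 384], [251, 329]]
[327 347] [0.3839 0.2507 0.03  ]
[307 406] [0.3556 0.42   0.03  ]
[226 384] [0.547  0.4459 0.03  ]
[251 329] [0.58   0.2788 0.03  ]
  0 ======+==+++====++====++==========-======+=-====+==-==++++====+++++++==+==+++=+++++=+++=++=+==+=+=++++=+++=++++===+
 14 =+=======+=+=+++=+=+==++==+==========+=+==========+=====+++=++==+++++=++++++==++=++==++++==+++===+*+++=++===+++++==
 28 =======+===++++==+++++++=++=======-=--=====+=++=====+===++++++++++==++++=++====+==+=++==+++++++++++=+=+++=++===++++
 42 +++======++==+++++++++++++========-===-====+====+====-====+=+=++++===+++=+=++++=+===+=++=++++==+++===+++==+++=+====
 56 +=++++++=====+=+=+==+++++=+++=========================+=====+====+++++===+=+**+==+====++++====+==+++=++==++=++=++++
 7
[... 2177 characters left out ...]
+++++**+=::::::=-=+===++==+....:----::-----::----:.:.:=================+======--------=----==-------
336 ::::--:-----------------::-:::======++==:....::::-=::-----::-:........:=======-=======+==-===----=---------=-------
350 :::::----:----:::---:...........:+===:.........:.:.::-=+*+:..............:===+:..........:==--:------------------=-
364 :::::::::::::-:... ........ .. ...........:......:..:-=+*+-........  ......... .................:-----------=---=--
378 ..:::::.. ..  ..  ..   . .. ........................:-=+*+=........ ......... ........................:------------
392 -: ..     .       ... ........... .... ...........:.:-=++++.:.... ...... . ..................................:---==
```

The tray rim centre from the top view is (0.471,0.342) with yaw 7.7°; the tool is aligned at 6.5°. Lowering into the empty half.

Call:
jog_arm --moves '[[[0.2, 0, 0.5, 0, -1], [0.2, 0, 0.8, 0, -1], [0, 0, 0.8, 0, -1], [0, 0, 0.8, 0, -1], [0, 0, 0.6, 0, -1]]]'

```text
t: 24.6
position: [0.4651, 0.298, 0.0534]
tcp_rot: [[-0.993, -0.114, 0.03], [-0.114, 0.993, -0.003], [-0.029, -0.006, -1.0]]
ft_force: [0.1, 0.0, -0.8]
opening: 0.098
gripper_force: 61.5
```

Call:
jog_arm --moves '[[[0, 0, 0.5, 0, -1], [0, 0, 0.3, 0, -1], [0, 0, 0.2, 0, -1], [0, 0, 0.1, 0, -1], [0, 0, 0, 0, -1]]]'

```text
t: 25.02
position: [0.4673, 0.2993, 0.0113]
tcp_rot: [[-0.993, -0.115, 0.031], [-0.115, 0.993, -0.001], [-0.03, -0.005, -1.0]]
ft_force: [-0.2, 0.2, -0.9]
opening: 0.103
gripper_force: 61.5
```

Call:
jog_arm --moves '[[[0, 0, 0, 0, -1], [0, 0, 0, 0, -1], [0, 0, 0, 0, -1]]]'

```text
t: 25.27
position: [0.4681, 0.3004, 0.0129]
tcp_rot: [[-0.993, -0.115, 0.033], [-0.115, 0.993, 0.0], [-0.033, -0.003, -0.999]]
ft_force: [-0.7, 0.6, -1.0]
opening: 0.095
gripper_force: 61.5
```

Run:
```python
from h import *
np.set_printoptions(precision=4,suppress=True)
c=snap('wrist','w16');s=observe();p=np.array(s['position']);R=np.array(s['tcp_rot']);print(p,s['ft_force'],s['opening'])
k=p+R@np.array([0,0,-.0255]);k2=k-R[:,0]*.01;print('key',k2)
th=np.radians(7.7);d=k2[:2]-[.4714,.3415];print('tray frame',d@[np.cos(th),np.sin(th)],d@[-np.sin(th),np.cos(th)])
```

```text
[0.4679 0.3004 0.0127] [-0.4917 -0.0039 -0.9195] 0.09655181609264187
key [0.477  0.3015 0.0385]
tray frame 0.0002005257323297897 -0.04037067526522152
```

Call:
jog_arm --moves '[[[0, 0, 0.2, 0, -1], [0, 0, 0.2, 0, -1], [0, 0, 0.15, 0, -1], [0, 0, 0.05, 0, -1], [0, 0, 0, 0, -1]]]'

```text
t: 25.73
position: [0.4674, 0.2993, -0.0126]
tcp_rot: [[-0.993, -0.115, 0.03], [-0.116, 0.993, -0.002], [-0.029, -0.006, -1.0]]
ft_force: [-1.2, -1.4, 3.5]
opening: 0.092
gripper_force: 64.2
```

Call:
jog_arm --moves '[[[0, 0, 0.06, 0, -1], [0, 0, 0, 0, -1], [0, 0, 0, 0, -1]]]'

```text
t: 25.98
position: [0.4674, 0.2993, -0.0128]
tcp_rot: [[-0.993, -0.115, 0.03], [-0.116, 0.993, -0.003], [-0.03, -0.006, -1.0]]
ft_force: [-6.0, -3.6, 15.4]
opening: 0.095
gripper_force: 72.3
```

Call:
jog_arm --moves '[[[0, 0, 0.05, 0, -1], [0, 0, 0, 0, -1], [0, 0, 0, 0, -1]]]'

```text
t: 26.23
position: [0.4674, 0.2994, -0.0129]
tcp_rot: [[-0.993, -0.115, 0.031], [-0.116, 0.993, -0.003], [-0.03, -0.007, -1.0]]
ft_force: [-8.8, -6.8, 28.9]
opening: 0.093
gripper_force: 79.1
```

Floor contact shows as an upward force of 29 N. I'll relieve it and open slightly.

Call:
jog_arm --moves '[[[0, 0, -0.1, 0, -1], [0, 0, 0, 0, -0.75], [0, 0, 0, 0, -0.6], [0, 0, 0, 0, -0.55], [0, 0, 0, 0, -0.55]]]'

```text
t: 26.65
position: [0.4684, 0.2995, -0.0129]
tcp_rot: [[-0.993, -0.115, 0.031], [-0.115, 0.993, -0.001], [-0.031, -0.005, -1.0]]
ft_force: [-0.2, -1.3, 3.7]
opening: 0.222
gripper_force: 1.9
```

Call:
jog_arm --moves '[[[0, 0, -0.1, 0, -0.55], [0, 0, -0.3, 0, -0.55], [0, 0, -0.6, 0, -0.55], [0, 0, -0.9, 0, -0.55], [0, 0, -0.9, 0, -0.55]]]'

```text
t: 27.07
position: [0.4631, 0.2996, 0.0999]
tcp_rot: [[-0.993, -0.116, 0.028], [-0.116, 0.993, -0.002], [-0.028, -0.005, -1.0]]
ft_force: [0.9, 0.8, -0.3]
opening: 0.225
gripper_force: 0.0
```

Call:
jog_arm --moves '[[[0, 0, -0.9, 0, -0.55], [0, 0, -0.5, 0, -0.55], [0, 0, 0, 0, -0.55], [0, 0, 0, 0, -0.55], [0, 0, 0, 0, -0.55]]]'

```text
t: 27.48
position: [0.4619, 0.2996, 0.1545]
tcp_rot: [[-0.993, -0.116, 0.03], [-0.116, 0.993, -0.002], [-0.029, -0.005, -1.0]]
ft_force: [-0.0, 0.4, -1.2]
opening: 0.224
gripper_force: 0.0
```

Run:
```python
from h import *
np.set_printoptions(precision=4,suppress=True)
c=snap('wrist','w17');snap('side','s17');s=observe();p=np.array(s['position']);print(p,s['ft_force'],s['opening'])
print('keyc',proj('w17',[.477,.3015,.009]),'bow',proj('w17',[.4275,.2955,.009]),'bit end',proj('w17',[.546,.310,.009]),'corner',[proj('w17',x) for x in([.3831,.2512,.03],[.3633,.405,.03])])
g=cv2.cvtColor(c['frame'],cv2.COLOR_BGR2GRAY)
for r in range(60,420,9): print('%3d'%r,''.join(' .:-=+*#%@'[min(9,g[r,c]//26)] for c in range(200,480,3)))
g=cv2.cvtColor(cv2.imread('pics/s17.png'),cv2.COLOR_BGR2GRAY)
print('side: keyc',proj('s17',[.477,.3015,.009]),'bow',proj('s17',[.4275,.2955,.009]),'bit',proj('s17',[.533,.3085,.009]))
for r in range(330,405,2): print('%3d'%r,''.join(' .:-=+*#%@'[min(9,g[r,c]//26)] for c in range(222,332)))
```

```text
[0.4616 0.2992 0.1534] [0.9687 0.0813 0.1536] 0.2223163254968956
keyc [320.8793 229.5623] bow [320.6986 166.3236] bit end [321.2641 308.2733] corner [array([262.6133,  96.3408]), array([495.3159,  93.6198])]
 60 ===+====--====--======+=--==========-=-==========++++++======+++========+=++=+===++==++===++++
 69 =================--==-======================+=======+++++++=======+++=++++++==++=========+==++
 78 ==++=+=-===-========-=---=----==--=-==----===----=--==-------====-----==-----------===++++====
 87 =+==+===--::-------------------------------------------=--=--===-=------==---------------==++=
 96 +++=======---------:-----------------============+++****************##########################
105 =======++-----:-----++=**********************************************************+===========-
114 =++++====-----------+*++**********************************************************===========-
123 ==++++++==----------=*++*********************************************************+===========-
132 ==+==+====---------:-**+*********************************#######################*+++++++++++=-
1
[... 6816 characters left out ...]
+==++=====
394 =+====================-==========+++**+********************##########*++++++++++++******+=--------=+=====+====
396 ================++======================++++***********************#########***+=====*#+=---:----=============
398 ===============++=======+++++===================+++***********************#########*+*+==-------==============
400 =====+++++====+++=====+++========++++==================++++***********+==+********##**===-----================
402 ===++++++======+++======================+======================+++****+=====+*******++==----==================
404 ==============++==++=======------=========++++++++++=================------===++****++=--===++=====+++========
```

The copy lies where predicted in the empty half of the tray: bow at wrist (317,166), and side (305,360) against a predicted (303,360). Last, I check the shield and then hand in.

Run:
```python
from h import *
for f in('s9','s17'):
    b=cv2.imread(f'pics/{f}.png').astype(int)[130:260,200:300]; m=(b[:,:,2]>120)&(b[:,:,1]>100)&(b[:,:,0]<60); v,u=np.nonzero(m); print(f,len(u),u.mean()+200,v.mean()+130)
print(observe()['t'],observe()['joint_vel'],observe()['ft_force'])
print(job_done())
```

```text
s9 105 253.42857142857144 166.7238095238095
s17 95 250.3684210526316 167.90526315789475
27.5833 [ 0.09481837  0.26562348  0.06608579 -0.10809552 -0.09213183  0.05732034
 -0.0500182 ] [0.96865492 0.0812502  0.1536276 ]
the job is handed in; nothing more can be done
None
```

Job handed in at 27.6 s, verdict not returned: catch slid to its stop, shield left up at about 1.84 rad, copy's lever thrown to its stop, and the steel copy lying flat in the white tray's empty half, positions checked in the images; the fingertips measured about 22 mm behind the reported TCP instead of 22 mm ahead, so I worked from the measured tip.

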